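# Gauge the turned feet and box them

## Robot

A 7-joint arm with a two-finger parallel gripper is mounted at the origin on the work surface. World frame = base frame: x ahead of the robot, y to its left, z up, the work surface at z = 0. Lengths are in m, angles in rad, forces in N, time in s.
With the tool pointing down it reaches from about 0.4 to 0.925 m from the base axis. Payload 5.6 kg.
Tool frame: the origin (TCP) lies between the finger pads; the fingertips stand ahead of it and the grasp point (between the pads) lies 8 mm behind it (arm.finger_overhang is the z of the fingertips in the tool frame, in m); z points along the fingers, y is the line along which they close (so a half turn about z gives the same grasp; the last joint's range is limited). The gripper opens to 85 mm and grips with 20 to 120 N. Pads are 22 mm wide; open, the fingers measure 114 mm over their backs; the gripper's body (76 mm by 85 mm) begins 54 mm behind the grasp point. The pads swing forward as they close: fully open they stand 13 mm farther back than shut.
Start: joints at [1.195, 0.468, -0.012, 1.603, 0.006, 1.071, -0.056], TCP at [0.212, -0.614, 0.221] pointing down, gripper open.
Joint ranges: [-2.53, 2.53], [-0.31, 2.02], [-1.57, 1.55], [0.28, 2.44], [-1.29, 4.43], [0.15, 1.84], [-2.92, 2.92]. Speed limits (rad/s): [2.57, 2.57, 3.14, 3.14, 3.14, 3.14, 3.14].

## Interface

Orientations are given as [roll, pitch, yaw] about the fixed x, y, z axes, in that order (R = Rz(yaw) Ry(pitch) Rx(roll)).
In Python, from rig import arm gives the robot as it stands. The module is installed in compiled form; this text tells all that it offers.
- The arm moves only by the shell command python3 -m inch 'ROWS' [OPENING] [FORCE]. ROWS is JSON, a list that holds one entry, the list of rows, each a list of 6 numbers: the shift along the tool's x, y, z normalised to -1 to 1, where 1 is 0.3 m, then the turn, a rotation vector about the tool's x, y, z normalised to -1 to 1, where 1 is pi rad. A call has 1 to 5 rows; each row is the pose to reach, as a shift and turn from the pose commanded when the call began, along the tool's axes at that moment, turning the shorter way round; what a row does not reach only later rows make up. A row lasts 1/8 s, in which the tool goes at most 62.5 mm and 10.7 degrees, less where a joint would pass 70% of its speed; a pose out of reach is approached as far as the arm can. A call with a number of a shift or a turn outside -1 to 1 is refused whole. A call with a gripper value outside its range is refused whole. OPENING is the closure, from 0 (fully open) to 1 (shut), set as the call begins (- or left out, the last holds). The fingers move at their own pace and stop on an object; FORCE is the grip in N (left out, the last holds). Time passes only in rows, so rows that repeat a pose let the fingers close. It gives the time, the measured TCP pose, the force, the opening and the grip force at its end, in the units of the state.
- arm.get_obs(): the state, without advancing time (a new reading comes with each control period).
- arm.get_image(name): name is "side" or "top"; returns (picture, depth): 480x640x3 uint8, red, green, blue; 480x640 float32, m along the optical axis (not along the pixel's ray), 0 where there is no reading.
- arm.camera_params(name): a dict with "vertical_fov" (degrees; the focal length in pixels is half the picture's height over the tangent of half this angle, whatever the lens; pixels are square), "cx", "cy" (the principal point, pixels), "k1" (the pictures are not rectified: a ray, as slopes to the right and down, at radius r is drawn at 1 + k1 r^2 times it, then the intrinsics apply), "T" (4x4, takes a point from camera to world coordinates). Camera axes: x right, y down, z forward; pixel columns grow to the right and rows downward; lengths in m; the calibration is good to about 2 mm. A picture is of the moment at which its call begins. camera_params takes no time and is no camera call.
- arm.job_done(): hands the job in; it is judged then, once.
The state is a dict: "time": time; "q": joint angles; "dq": joint speeds; "effort": joint torques, N m; "eef_pos": TCP position; "orientation": TCP orientation; "force": force on the tool from outside, world axes, zero at the start; "moment": the same for the moment, N m; "finger_gap": finger opening in m; "grip_force": force on a finger pad.
Only numpy, scipy, OpenCV 4.12 (cv2) and the standard library are available. Lean on these libraries where they do the work, as an engineer would, in place of code of your own. Each camera call takes 0.05 s, during which the arm holds its last target. There are 200 camera calls.

## Task

Gauge every turned wooden foot in the lathe's steel catch tray, thickest first and thinnest last: stand it on the caliper bed between the faces, let go of it, and slide the jaw gently shut on it until the sprung anvil is pushed back about 4 mm, never to its 10 mm stop; keep it so for about a second, then open the jaw again. Collect all the feet standing upright on the floor of the grey tote, finally slide the empty caliper fully shut, and leave the other things on the bench where they are.

Things in the scene. Friction and masses are not known exactly. Their poses are not given: they have to be found in the camera images.
- caliper: bench caliper, fixed: bed 245 x 110 mm, top face 10 mm above the bench, green housing with dial (to 70 mm high) at its far end, x > 39 mm. Origin on the bench under the resting anvil face; +x from jaw to anvil (away from the robot), z up. Bed from x = -170 to 75 mm, y = -55 to 55 mm. Parts to gauge stand on the bed on the centre line y = 0, x < 0
- jaw_opening (a joint): opening of the caliper's sliding jaw in m: 0 = fully shut (jaw face on the resting anvil face), 0.085 = fully open. The jaw face stands at caliper local x = -(this value); it slides along local x, with about 2.5 N of friction, and stays where it is left
- jaw_grip (a point): grip point in the black upright fin of the sliding jaw, 63 mm behind the jaw face (caliper local x = -(jaw_opening) - 0.063, y = 0), 55 mm above the bench. The fin is 14 mm thick (local y), 34 mm long (local x), its top 72 mm above the bench; pinch it from above across its thickness. A low steel slide 12 mm high and 26 mm wide joins it to the face
- anvil_travel (a joint): how far the caliper's sprung anvil is pushed back, in m: 0 = at rest, 0.010 = against its stop. Spring of 1 N per mm; with a part nipped between the faces, jaw_opening + anvil_travel = its diameter
- jaw: sliding jaw: steel face block (20 mm thick, 26 mm wide, up to 35 mm above the bed) with slide and fin behind it; its origin lies on the bed's top face, under the jaw face, axes as the caliper's
- anvil: sprung anvil: steel face block (20 mm thick, 30 mm wide, up to 35 mm above the bed); its origin lies on the bed's top face, under the anvil face, axes as the caliper's
- tray: catch tray from the lathe, sheet steel, fixed, low: outside 190 (x) x 280 (y) x 14 mm, walls 3 mm, floor 3 mm thick. Origin at the centre of its underside, on the bench. It stands left or right of the caliper
- tote: grey plastic tote, fixed, deeper than the tray: outside 190 (x) x 280 (y) x 42 mm, walls 4 mm, floor 4 mm thick. Origin at the centre of its underside, on the bench. On the other side of the caliper. A cork block stands at its +y end
- cork_block: cork sanding block 60 x 22 x 30 mm high in the tote near its +y end wall; origin at the centre of its underside; may stay there
- foot58: turned furniture foot of pale wood: plain drum 58 mm in diameter and 30 mm high with a small stepped cap on top, 36 mm high in all, 58 g or so. Origin at the centre of its underside, z up its axis. Starts standing in the tray; may be absent
- foot50: turned furniture foot of pale wood: plain drum 50 mm in diameter and 30 mm high with a small stepped cap on top, 36 mm high in all, 50 g or so. Origin at the centre of its underside, z up its axis. Starts standing in the tray; may be absent
- foot42: turned furniture foot of pale wood: plain drum 42 mm in diameter and 30 mm high with a small stepped cap on top, 36 mm high in all, 42 g or so. Origin at the centre of its underside, z up its axis. Starts standing in the tray; may be absent
- foot34: turned furniture foot of pale wood: plain drum 34 mm in diameter and 30 mm high with a small stepped cap on top, 36 mm high in all, 34 g or so. Origin at the centre of its underside, z up its axis. Starts standing in the tray; may be absent
- chuck: steel lathe chuck, 68 mm across, 50 mm high; a bystander on the bench, not to be moved. Origin at its underside
- glue: white glue bottle, 48 mm across, 120 mm high; a bystander on the bench, not to be moved. Origin at its underside
- offcut: dark wood offcut 70 x 45 x 22 mm; a bystander on the bench, not to be moved. Origin at its underside
- rule: steel rule lying flat, 20 x 150 x 4 mm, near the robot; a bystander on the bench, not to be moved. Origin at its underside
Not all that is in view belongs to the job. Leave any purple or red look-alike of the foot50 alone.

How it is judged:
By the outcome, as a careful person would: the job done as asked, in the order asked, and still so for the second after the job is handed in, with the robot touching nothing.
Of foot58, foot50, foot42, foot34 only 3 to 4 are there at a start; the rules pass over those that are not, and their reading is None.
At some moment in a run one of foot58, foot50, foot42, foot34 may be knocked a few centimetres aside while the robot is not near it.
It also fails if it takes over 210 s, if anything falls off the work surface, if the arm or the gripper's body presses on something with over 40 N, if the wrist force passes 120 N, or if a joint passes its speed limit or range.

## Working session

There is one attempt and no reset: what is moved stays moved. The work goes in short steps, Python scripts to look and compute and a shell command to move; the robot and the scene stay as the last step left them, time stands still between calls to the robot, and variables do not carry over. Pictures are saved under pics/ and viewed, at most 14 in all, crops included, and the job is handed in when it is done.

```bash
mkdir -p pics; cat > h.py <<'E'
import numpy as np, cv2
from rig import arm
from scipy.spatial.transform import Rotation as R
def snap(n,f):
    im,d=arm.get_image(n); cv2.imwrite(f'pics/{f}.png',im[:,:,::-1]); np.savez(f'pics/{f}.npz',im=im,d=d); return im,d
def ray(n,u,v):
    p=arm.camera_params(n); f=240/np.tan(np.radians(p['vertical_fov'])/2)
    x=np.array([(u-p['cx'])/f,(v-p['cy'])/f]); s=x.copy()
    for _ in range(30): s=x/(1+p['k1']*(s@s))
    T=np.array(p['T']); return T[:3,3],T[:3,:3]@np.r_[s,1]
def atz(n,u,v,z):
    o,d=ray(n,u,v); return o+d*(z-o[2])/d[2]
def cloud(n,d):
    p=arm.camera_params(n); f=240/np.tan(np.radians(p['vertical_fov'])/2)
    v,u=np.mgrid[:480,:640]; x=np.stack([(u-p['cx'])/f,(v-p['cy'])/f],-1); s=x.copy()
    for _ in range(30): s=x/(1+p['k1']*(s**2).sum(-1,keepdims=True))
    P=np.concatenate([s,np.ones((480,640,1))],-1)*d[...,None]
    T=np.array(p['T']); return P@T[:3,:3].T+T[:3,3]
E
python3 - <<'E'
from h import *
for n in ('top','side'):
    snap(n,n+'0'); p=arm.camera_params(n); print(n,p)
print(arm.get_obs(), arm.finger_overhang)
E
```

```text
top {'vertical_fov': 48.21853419404126, 'cx': 316.39345126148504, 'cy': 232.603232402231, 'k1': -0.12714709047604913, 'T': array([[ 0.0206949 , -0.99436992,  0.10392397,  0.42984056],
       [-0.99968037, -0.01907082,  0.01659705,  0.00577768],
       [-0.01452169, -0.10423423, -0.99444675,  1.11311599],
       [ 0.        ,  0.        ,  0.        ,  1.        ]])}
side {'vertical_fov': 52.7659934705337, 'cx': 309.5866975628608, 'cy': 236.01147321145845, 'k1': -0.03909000161145653, 'T': array([[-0.85619811, -0.28068395,  0.4337526 ,  0.12159089],
       [-0.51664641,  0.46330961, -0.72001438,  0.72293019],
       [ 0.00113473, -0.84057167, -0.54169916,  0.61307254],
       [ 0.        ,  0.        ,  0.        ,  1.        ]])}
{'time': 0.1, 'q': array([ 1.19496615,  0.46832793, -0.01160096,  1.60354349,  0.00598147,
        1.07138275, -0.05631048]), 'dq': array([-0.000108  , -0.0031862 , -0.00150577, -0.00251596, -0.00073458,
        0.00160423,  0.00041271]), 'effort': array([ 7.49999981e-04, -5.33515334e+01,  2.17256730e-02, -2.51963514e+01,
        1.15426927e-02,  4.30447180e-03, -1.82396724e-05]), 'eef_pos': array([ 0.21213745, -0.61385653,  0.22040344]), 'orientation': array([-3.13996887e+00,  1.01271944e-04,  3.32744842e-01]), 'force': array([-0.4078376 ,  0.4266145 ,  0.35998442]), 'moment': array([ 0.01607048, -0.07275887,  0.01753045]), 'grip_force': 0.0, 'finger_gap': 0.08531226138943485} 0.011
```

View pics/top0.png

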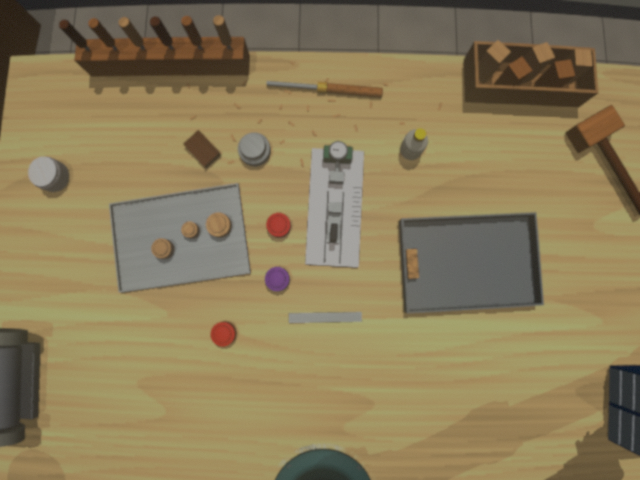

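View pics/side0.png

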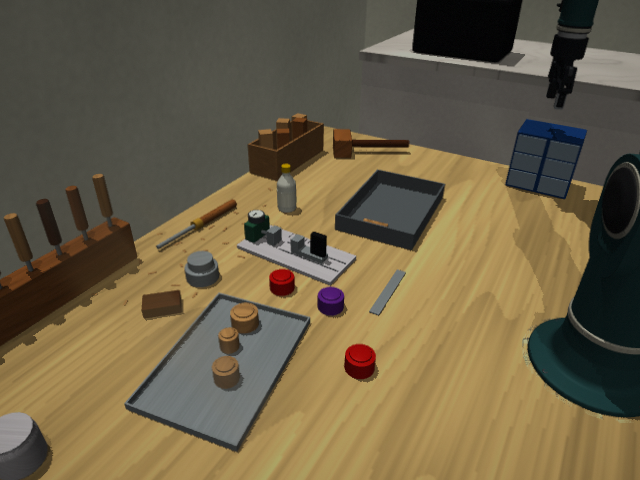

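The top view shows three feet in the tray, at (218,225), (190,230) and (162,248). The caliper is at (335,207), with its dial at (338,150), and the tote is at (470,263) with the cork at (413,264). There are look-alikes at (278,225), (277,280) and (223,334). The side view agrees, with the feet at (245,317), (229,340) and (226,370).

```bash
python3 - <<'E'
from h import *
for n in ('top','side'):
    z=np.load(f'pics/{n}0.npz'); P=cloud(n,z['d']); im=z['im'].astype(int)
    m=(P[...,0]>.25)&(P[...,0]<.85)&(P[...,1]<.5)&(P[...,1]>-.5)&(P[...,2]>.028)&(P[...,2]<.14)
    print(n,'bench z',np.median(P[300:330,60:90,2]) if n=='top' else '')
    k,l,s,c=cv2.connectedComponentsWithStats(m.astype(np.uint8))
    for i in range(1,k):
        if s[i,4]<25: continue
        q=P[l==i]; zt=np.percentile(q[:,2],90); 
        (cx,cy),(w,h),a=cv2.minAreaRect(q[:,:2].astype(np.float32)*1000)
        print(c[i].round(),s[i,4],'xy mid',cx.round(1),cy.round(1),'wh',round(w),round(h),round(a),'ztop',zt.round(4),im[l==i].mean(0).round())
# caliper bed and tray, tote corners from top view
z=np.load('pics/top0.npz'); im=cv2.cvtColor(z['im'],cv2.COLOR_RGB2BGR)
a=cv2.resize(im[130:280,285:385],None,fx=4,fy=4,interpolation=cv2.INTER_CUBIC)
b=cv2.resize(im[180:300,100:260],None,fx=2.5,fy=2.5,interpolation=cv2.INTER_CUBIC)
c=np.zeros((600,800,3),np.uint8); c[:600,:400]=a; c[:300,400:]=b
d=cv2.resize(im[205:325,390:550],None,fx=2.5,fy=2.5,interpolation=cv2.INTER_CUBIC); c[300:,400:]=d
cv2.imwrite('pics/crop1.png',c)
E
```

```text
top bench z 0.001528791261604212Traceback (most recent call last):
  File "<stdin>", line 11, in <module>
AttributeError: 'float' object has no attribute 'round'
```

```bash
python3 - <<'E'
from h import *
for n in ('top','side'):
    z=np.load(f'pics/{n}0.npz'); P=cloud(n,z['d']); im=z['im'].astype(int)
    m=(P[...,0]>.25)&(P[...,0]<.85)&(P[...,1]<.5)&(P[...,1]>-.5)&(P[...,2]>.028)&(P[...,2]<.14)
    k,l,s,c=cv2.connectedComponentsWithStats(m.astype(np.uint8))
    for i in range(1,k):
        if s[i,4]<25: continue
        q=P[l==i]; zt=np.percentile(q[:,2],90); 
        (cx,cy),(w,h),a=cv2.minAreaRect(q[:,:2].astype(np.float32)*1000)
        print(n,c[i].round(),s[i,4],'xy mid %.1f %.1f wh %.0f %.0f %.0f'%(cx,cy,w,h,a),'ztop %.4f'%zt,im[l==i].mean(0).round())
z=np.load('pics/top0.npz'); im=cv2.cvtColor(z['im'],cv2.COLOR_RGB2BGR)
a=cv2.resize(im[130:280,285:385],None,fx=4,fy=4,interpolation=cv2.INTER_CUBIC)
b=cv2.resize(im[180:300,100:260],None,fx=2.5,fy=2.5,interpolation=cv2.INTER_CUBIC)
c=np.zeros((600,800,3),np.uint8); c[:600,:400]=a; c[:300,400:]=b
d=cv2.resize(im[205:325,390:550],None,fx=2.5,fy=2.5,interpolation=cv2.INTER_CUBIC); c[300:,400:]=d
cv2.imwrite('pics/crop1.png',c)
E
```

```text
top [519.  92.] 1435 xy mid 842.3 -394.3 wh 211 15 90 ztop 0.0911 [76. 60. 39.]
top [414. 143.] 617 xy mid 724.6 -170.1 wh 48 45 61 ztop 0.1205 [117. 110.  79.]
top [253. 148.] 774 xy mid 718.0 158.7 wh 65 65 74 ztop 0.0527 [125. 124. 116.]
top [337. 158.] 733 xy mid 685.9 -16.5 wh 77 59 1 ztop 0.0709 [117. 119. 109.]
top [335. 207.] 141 xy mid 594.3 -12.8 wh 20 24 1 ztop 0.0479 [139. 139. 134.]
top [217. 224.] 465 xy mid 556.9 226.2 wh 49 49 77 ztop 0.0419 [152. 122.  85.]
top [278. 224.] 456 xy mid 558.5 102.7 wh 49 48 46 ztop 0.0383 [156.  65.  52.]
top [465. 260.] 1723 xy mid 489.7 -291.8 wh 192 283 4 ztop 0.0451 [101.  93.  77.]
top [189. 229.] 227 xy mid 545.2 285.0 wh 33 33 4 ztop 0.0411 [142. 115.  83.]
top [334. 232.] 138 xy mid 541.5 -10.2 wh 34 14 1 ztop 0.0748 [78. 75. 68.]
top [161. 248.] 326 xy mid 504.9 342.2 wh 40 40 65 ztop 0.0417 [139. 112.  80.]
top [277. 278.] 464 xy mid 448.4 102.4 wh 46 47 2 ztop 0.0387 [109.  73. 116.]
top [222. 334.] 479 xy mid 334.9 209.3 wh 50 48 23 ztop 0.0385 [155.  65.  47.]
side [291. 165.] 1470 xy mid 809.6 -311.0 wh 91 374 22 ztop 0.09
[... 191 characters left out ...]
 329 xy mid 542.6 -8.5 wh 35 17 1 ztop 0.0717 [11. 10. 10.]
side [297. 241.] 144 xy mid 594.7 -11.7 wh 29 20 86 ztop 0.0452 [73. 77. 76.]
side [200. 264.] 699 xy mid 717.8 162.1 wh 67 60 27 ztop 0.0526 [93. 96. 92.]
side [281. 277.] 321 xy mid 561.0 102.3 wh 47 51 35 ztop 0.0377 [144.  14.  10.]
side [330. 295.] 386 xy mid 449.7 101.9 wh 48 50 9 ztop 0.0378 [ 78.  32. 103.]
side [244. 312.] 477 xy mid 558.2 226.1 wh 49 51 66 ztop 0.0407 [140. 104.  61.]
side [228. 335.] 271 xy mid 545.9 285.9 wh 33 32 47 ztop 0.0403 [130.  98.  60.]
side [360. 355.] 579 xy mid 335.6 209.5 wh 49 49 34 ztop 0.0369 [145.  14.  10.]
side [225. 366.] 463 xy mid 505.9 342.6 wh 39 41 39 ztop 0.0398 [126.  97.  64.]
```

View pics/crop1.png

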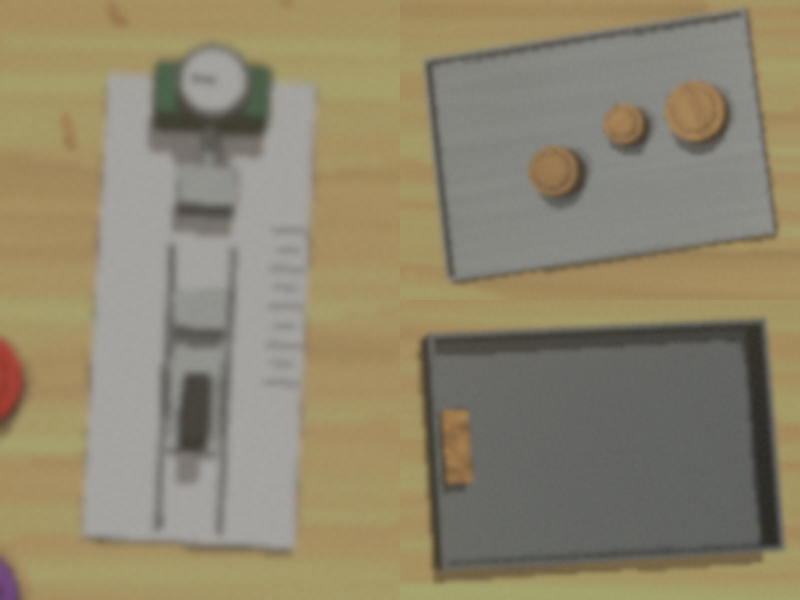

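The crop shows the bed corners at crop pixels (107,73), (316,85), (82,537) and (294,548). The anvil's front top edge is at about y=203 and the jaw's far top edge at about y=290. Three feet are present: 50, 34 and 42.

```bash
cat >> h.py <<'E'
def go(x,y,z,yaw):
    o=arm.get_obs(); Rm=R.from_euler('xyz',o['orientation']); 
    d=Rm.inv().apply(np.array([x,y,z])-o['eef_pos'])/.3
    t=(Rm.inv()*R.from_euler('xyz',[np.pi,0,yaw])).as_rotvec()/np.pi
    print('row',d.round(4),t.round(4),'| at',o['eef_pos'].round(4),o['orientation'].round(3),'F',o['force'].round(1),'gap',round(o['finger_gap'],4),'t',round(o['time'],2))
E
python3 - <<'E'
from h import *
c=[(311.8,148.3),(364,151.6),(305.5,264.3),(358.5,267)]
W=np.array([atz('top',*p,.010)*1000 for p in c]); print(W.round(1))
L=np.array([[75,55],[75,-55],[-170,55],[-170,-55]])
A,B=L-L.mean(0),W[:,:2]-W[:,:2].mean(0)
th=np.arctan2((A[:,0]*B[:,1]-A[:,1]*B[:,0]).sum(),(A*B).sum()); Rr=np.array([[np.cos(th),-np.sin(th)],[np.sin(th),np.cos(th)]])
o=W[:,:2].mean(0)-Rr@L.mean(0); print('yaw',np.degrees(th),'origin',o, (W[:,:2]-o)@Rr-L)
for n,p in (('anvil edge',(285+207/4,130+203/4)),('jaw far edge',(285+201/4,130+290/4)),('jaw near edge',(285+200/4,130+327/4))):
    q=atz('top',*p,.045)*1000; print(n,q.round(1),((q[:2]-o)@Rr).round(1))
for n,q in (('fin',(542,-9.3)),('jawblk',(594.5,-12.2)),('housing',(686.5,-16.5))): print(n,((np.array(q)-o)@Rr).round(1))
# tray, tote rims (edge pixels)
for z,cs in ((.014,[(112,204),(240,185.5),(121,292),(250,274)]),(.042,[(402,220),(535.5,214),(405,312),(542.5,304)])):
    print(np.array([atz('top',*p,z)*1000 for p in cs]).round(0)[:,:2].tolist())
go(.557,.226,.16,np.radians(45))
E
```

```text
[[723.8  37.6  10. ]
 [718.6 -72.6  10. ]
 [479.1  45.2  10. ]
 [475.7 -63.8  10. ]]
yaw -1.9803597588401167 origin [646.78905704 -15.02972442] [[ 0.10925142  0.24069787]
 [-1.19959868 -0.02706616]
 [ 0.36656466 -0.55907464]
 [ 0.72378259  0.34544293]]
anvil edge [647.8 -15.4  45. ] [ 1.  -0.4]
jaw far edge [603.2 -13.1  45. ] [-43.7   0.4]
jaw near edge [584.3 -12.9  45. ] [-62.5  -0.1]
fin [-104.9    2.1]
jawblk [-52.4   1. ]
housing [39.7 -0.1]
[[598.0, 460.0], [641.0, 186.0], [412.0, 429.0], [457.0, 159.0]]
[[571.0, -148.0], [589.0, -425.0], [387.0, -156.0], [406.0, -436.0]]
row [ 2.0009 -2.2702  0.2048] [-5.000e-04 -1.000e-04 -1.441e-01] | at [ 0.2121 -0.6139  0.2204] [-3.14   0.     0.333] F [-0.4  0.4  0.4] gap 0.0853 t 0.1
```

```bash
python3 - <<'E'
from h import *
go(.542,-.0105,.15,-.0346)
go(.542,-.0105,.047,-.0346)
E
```

```text
row [ 1.6962 -1.5413  0.237 ] [-5.000e-04  1.000e-04  1.169e-01] | at [ 0.2121 -0.6139  0.2204] [-3.14   0.     0.333] F [-0.4  0.4  0.4] gap 0.0853 t 0.1
row [ 1.6962 -1.5408  0.5803] [-5.000e-04  1.000e-04  1.169e-01] | at [ 0.2121 -0.6139  0.2204] [-3.14   0.     0.333] F [-0.4  0.4  0.4] gap 0.0853 t 0.1
```

```bash
python3 -m inch '[[[0.7,-0.64,0.1,0,0,0],[0.7,-0.64,0.1,0,0,0],[0.7,-0.64,0.1,0,0,0],[0.7,-0.64,0.1,0,0,0],[0.7,-0.64,0.1,0,0,0]]]' 0 
python3 -m inch '[[[0.7,-0.64,0.1,0,0,0],[0.7,-0.64,0.1,0,0,0],[0.7,-0.64,0.1,0,0,0],[0.7,-0.64,0.1,0,0,0],[0.7,-0.64,0.1,0,0,0]]]'
python3 -m inch '[[[0.296,-0.261,0.037,0,0,0.117],[0.296,-0.261,0.037,0,0,0.117],[0.296,-0.261,0.037,0,0,0.117],[0.296,-0.261,0.037,0,0,0.117],[0.296,-0.261,0.037,0,0,0.117]]]'
python3 -c "
from h import *
go(.542,-.0105,.047,-.0346)"
```

```text
time: 0.72
eef_pos: [0.3493, -0.3609, 0.1908]
orientation: [-3.14, -0.0, 0.336]
force: [0.4, -0.4, 0.5]
finger_gap: 0.0855
grip_force: 0.0
time: 1.35
eef_pos: [0.4847, -0.1108, 0.1609]
orientation: [-3.141, -0.0, 0.336]
force: [-0.3, -1.0, 0.9]
finger_gap: 0.0851
grip_force: 0.0
time: 1.98
eef_pos: [0.5416, -0.013, 0.1501]
orientation: [3.141, 0.001, -0.036]
force: [0.6, 0.5, 0.1]
finger_gap: 0.0852
grip_force: 0.0
row [ 0.0012 -0.0086  0.3436] [ 0.0003  0.0002 -0.0006] | at [ 0.5416 -0.013   0.1501] [ 3.141e+00  1.000e-03 -3.600e-02] F [0.6 0.5 0.1] gap 0.0852 t 1.98
```

```bash
python3 -m inch '[[[0,-0.008,0.343,0,0,0],[0,-0.008,0.343,0,0,0],[0,-0.008,0.343,0,0,0]]]'
python3 -m inch '[[[0,0,0,0,0,0],[0,0,0,0,0,0],[0,0,0,0,0,0],[0,0,0,0,0,0],[0,0,0,0,0,0]]]' 1 20
python3 -m inch '[[[0,0,0,0,0,0],[0,0,0,0,0,0],[0,0,0,0,0,0]]]' 1 40
python3 -c "
from h import *
im,d=snap('side','s1')
cv2.imwrite('pics/s1c.png',cv2.resize(im[190:300,230:390,::-1],None,fx=4,fy=4))"
```

```text
time: 2.35
eef_pos: [0.5394, -0.0105, 0.0449]
orientation: [3.141, 0.007, -0.037]
force: [-0.6, -0.4, -0.2]
finger_gap: 0.0855
grip_force: 0.0
time: 2.98
eef_pos: [0.5428, -0.01, 0.0483]
orientation: [3.14, -0.001, -0.035]
force: [-1.1, -2.0, 5.1]
finger_gap: 0.0132
grip_force: 25.0
time: 3.35
eef_pos: [0.5428, -0.0099, 0.0483]
orientation: [3.14, -0.001, -0.035]
force: [-1.5, -2.9, 6.2]
finger_gap: 0.0127
grip_force: 44.1
```

View pics/s1c.png

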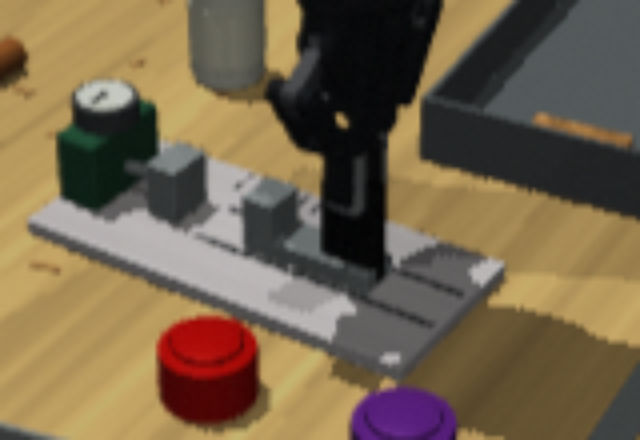

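The side crop shows the fin gripped between the fingers at about (355,240), with the jaw block at (268,215). Next I'll slide the jaw back to its open stop.

```bash
python3 -m inch '[[[-0.03,0,0,0,0,0],[-0.06,0,0,0,0,0],[-0.09,0,0,0,0,0],[-0.115,0,0,0,0,0],[-0.13,0,0,0,0,0]]]'
for i in 1 2 3; do python3 -m inch '[[[-0.0035,0,0,0,0,0],[-0.0035,0,0,0,0,0],[-0.0035,0,0,0,0,0],[-0.0035,0,0,0,0,0]]]' | egrep 'eef|force'; done
```

```text
time: 4.03
eef_pos: [0.5042, -0.0086, 0.0483]
orientation: [3.14, -0.003, -0.035]
force: [2.3, -4.6, 4.8]
finger_gap: 0.0125
grip_force: 44.0
eef_pos: [0.503, -0.0086, 0.0483]
force: [2.0, -4.8, 7.1]
grip_force: 44.2
eef_pos: [0.5022, -0.0085, 0.0483]
force: [1.5, -4.4, 7.1]
grip_force: 44.1
eef_pos: [0.5014, -0.0085, 0.0483]
force: [2.6, -4.7, 6.2]
grip_force: 44.0
```

```bash

for i in 1 2 3; do python3 -m inch '[[[-0.0035,0,0,0,0,0],[-0.0035,0,0,0,0,0],[-0.0035,0,0,0,0,0]]]' | egrep 'eef|^force'; done
```

```text
eef_pos: [0.5014, -0.0085, 0.0483]
force: [4.8, -4.4, 3.3]
eef_pos: [0.5014, -0.0085, 0.0484]
force: [8.7, -4.9, -1.1]
eef_pos: [0.5014, -0.0085, 0.0484]
force: [11.1, -5.1, -4.0]
```

```bash
python3 -m inch '[[[0.007,0,0,0,0,0],[0.007,0,0,0,0,0]]]' | egrep 'eef|^force'
python3 -m inch '[[[0,0,0,0,0,0],[0,0,0,0,0,0],[0,0,0,0,0,0],[0,0,-0.2,0,0,0],[0,0,-0.35,0,0,0]]]' 0
cat >> h.py <<'E'
def feet():
    for n in ('top','side'):
        im,d=arm.get_image(n); P=cloud(n,d); h=cv2.cvtColor(im,cv2.COLOR_RGB2HSV)
        m=(P[...,0]>.3)&(P[...,0]<.72)&(abs(P[...,1])<.48)&(P[...,2]>.026)&(P[...,2]<.06)&(h[...,1]>70)&(h[...,0]>8)&(h[...,0]<25)
        k,l,s,c=cv2.connectedComponentsWithStats(m.astype(np.uint8))
        for i in range(1,k):
            if s[i,4]>60:
                q=P[l==i]; (cx,cy),(w,hh),a=cv2.minAreaRect(q[:,:2].astype(np.float32)*1000)
                print(n,'%.1f %.1f size %.0f %.0f'%(cx,cy,w,hh),'ztop %.4f'%np.percentile(q[:,2],90))
E
python3 -c "
from h import *
feet(); go(.557,.226,.15,.785)"
```

```text
eef_pos: [0.5014, -0.0085, 0.0483]
force: [5.4, -4.5, 3.0]
time: 7.52
eef_pos: [0.4988, -0.0069, 0.1534]
orientation: [-3.141, 0.001, -0.034]
force: [0.1, -0.1, -0.1]
finger_gap: 0.0852
grip_force: 0.0
top 555.6 225.8 size 47 48 ztop 0.0413
top 544.5 284.1 size 33 32 ztop 0.0415
top 505.6 341.7 size 40 39 ztop 0.0415
top 483.9 -170.9 size 59 23 ztop 0.0378
side 485.6 -173.7 size 57 27 ztop 0.0353
side 557.2 227.1 size 49 49 ztop 0.0405
side 544.6 286.7 size 33 29 ztop 0.0402
side 505.1 342.7 size 40 41 ztop 0.0400
row [ 0.1557 -0.7822  0.0239] [ 0.001  -0.0026 -0.2609] | at [ 0.5021 -0.0069  0.1567] [-3.141 -0.009 -0.035] F [ 0.8 -0.6 -0.4] gap 0.0853 t 7.62
```

```bash
python3 -m inch '[[[0.156,-0.782,0.02,0,0,-0.26],[0.156,-0.782,0.02,0,0,-0.26],[0.156,-0.782,0.02,0,0,-0.26],[0.156,-0.782,0.02,0,0,-0.26],[0.156,-0.782,0.02,0,0,-0.26]]]'
python3 -m inch '[[[0,0,0,0,0,0],[0,0,0,0,0,0]]]' |egrep eef
python3 -c "
from h import *
go(.5568,.2262,.012,.785)"
```

```text
time: 8.25
eef_pos: [0.5526, 0.2313, 0.1451]
orientation: [-3.138, -0.001, 0.792]
force: [-0.8, -1.5, 0.1]
finger_gap: 0.0855
grip_force: 0.0
eef_pos: [0.5538, 0.2244, 0.1456]
row [0.012  0.003  0.4453] [-0.      0.0004 -0.0017] | at [0.5538 0.2244 0.1456] [-3.141e+00  1.000e-03  7.800e-01] F [-0.2 -0.9  0.2] gap 0.0855 t 8.5
```

```bash
python3 -m inch '[[[0.012,0.003,0.2,0,0,0],[0.012,0.003,0.35,0,0,0],[0.012,0.003,0.445,0,0,0],[0.012,0.003,0.445,0,0,0],[0.012,0.003,0.445,0,0,0]]]'
python3 -m inch '[[[0,0,0,0,0,0],[0,0,0,0,0,0],[0,0,0,0,0,0],[0,0,0,0,0,0],[0,0,0,0,0,0]]]' 1 30
python3 -c "
from h import *
im,d=snap('side','s2')
cv2.imwrite('pics/s2c.png',cv2.resize(im[220:400,130:330,::-1],None,fx=3,fy=3))"
```

```text
time: 9.12
eef_pos: [0.5581, 0.2274, 0.014]
orientation: [3.141, -0.002, 0.781]
force: [-0.7, 0.7, 0.4]
finger_gap: 0.0854
grip_force: 0.0
time: 9.75
eef_pos: [0.558, 0.2276, 0.0143]
orientation: [3.14, -0.001, 0.782]
force: [-1.7, -0.9, 6.7]
finger_gap: 0.048
grip_force: 29.9
```

View pics/s2c.png

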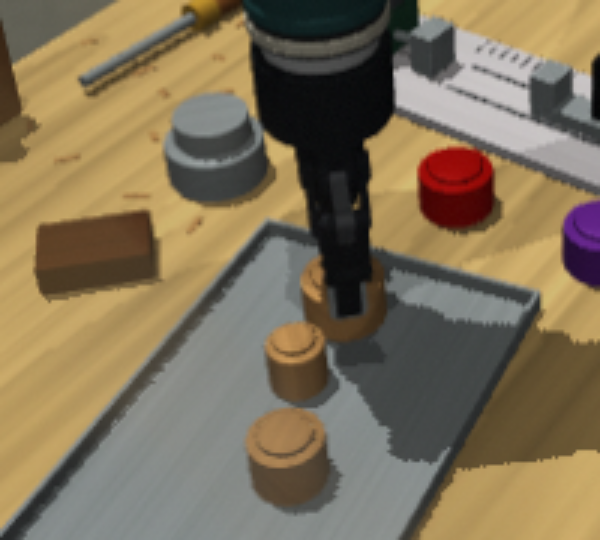

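The crop shows foot50 gripped at (343,300), clear of its neighbours. I'll lift it and carry it to the bed.

```bash
python3 -m inch '[[[0,0,-0.15,0,0,0],[0,0,-0.35,0,0,0],[0,0,-0.35,0,0,0]]]'|egrep 'eef|gap'
python3 -c "
from h import *
go(.6148,-.0134,.118,-.0346)"
```

```text
eef_pos: [0.5605, 0.2292, 0.1234]
finger_gap: 0.0482
row [-0.4416  0.7013  0.0165] [-0.     -0.0034  0.2599] | at [0.5605 0.2292 0.1234] [ 3.137 -0.01   0.782] F [ 1.9  0.4 -1.1] gap 0.0482 t 10.18
```

```bash
python3 -m inch '[[[-0.15,0.23,0.01,0,0,0.06],[-0.29,0.46,0.01,0,0,0.12],[-0.43,0.69,0.01,0,0,0.18],[-0.442,0.701,0.01,0,0,0.26],[-0.442,0.701,0.01,0,0,0.26]]]'|egrep 'eef|gap'
python3 -m inch '[[[0,0,0,0,0,0],[0,0,0,0,0,0],[0,0,0,0,0,0]]]' |egrep 'eef|ori|gap'
python3 -c "
from h import *
go(.6148,-.0134,.022,-.0346)"
```

```text
eef_pos: [0.6116, -0.0234, 0.114]
finger_gap: 0.0481
eef_pos: [0.6112, -0.014, 0.1147]
orientation: [-3.141, 0.0, -0.032]
finger_gap: 0.0479
row [ 0.0121 -0.0023  0.3089] [-0.0001  0.0001  0.0007] | at [ 0.6112 -0.014   0.1147] [-3.141  0.    -0.032] F [-0.3 -0.4 -0.1] gap 0.0479 t 11.18
```

```bash
python3 -m inch '[[[0.012,-0.002,0.15,0,0,0],[0.012,-0.002,0.25,0,0,0],[0.012,-0.002,0.28,0,0,0],[0.012,-0.002,0.28,0,0,0],[0.012,-0.002,0.28,0,0,0]]]'|egrep 'eef|gap'
python3 -c "
from h import *
go(.6148,-.0134,.022,-.0346)
im,d=snap('side','s3')
cv2.imwrite('pics/s3c.png',cv2.resize(im[190:300,230:390,::-1],None,fx=4,fy=4))"
```

```text
eef_pos: [0.6161, -0.0145, 0.0322]
finger_gap: 0.0482
row [-0.0046 -0.0036  0.034 ] [-0.     -0.0008  0.    ] | at [ 0.6161 -0.0145  0.0322] [-3.141e+00 -2.000e-03 -3.500e-02] F [0.8 0.5 0.1] gap 0.0482 t 11.8
```

View pics/s3c.png

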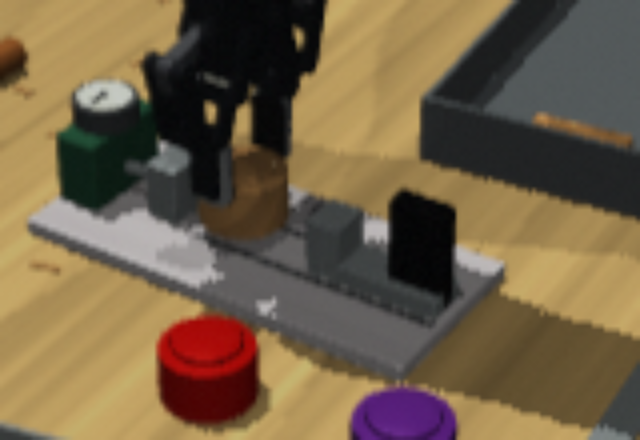

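The crop shows the foot held just over the bed at (245,195), between the anvil at (170,185) and the open jaw at (335,235). I'll lower it and release.

```bash
python3 -m inch '[[[-0.004,-0.003,0.015,0,0,0],[-0.004,-0.003,0.033,0,0,0],[-0.004,-0.003,0.033,0,0,0],[-0.004,-0.003,0.033,0,0,0]]]'|egrep 'eef|force'
python3 -m inch '[[[0,0,0,0,0,0],[0,0,0,0,0,0],[0,0,0,0,0,0],[0,0,-0.2,0,0,0],[0,0,-0.42,0,0,0]]]' 0 |egrep 'eef|force'
python3 -m inch '[[[0,0,0,0,0,0],[0,0,0,0,0,0]]]' |egrep 'eef'
python3 -c "
from h import *
go(.5014,-.0088,.047,-.0346);feet()"
```

```text
eef_pos: [0.614, -0.0137, 0.0214]
force: [-1.6, -0.6, 5.4]
grip_force: 31.8
eef_pos: [0.613, -0.0138, 0.1436]
force: [1.9, -0.1, -0.8]
grip_force: 0.0
eef_pos: [0.6134, -0.014, 0.1431]
row [-0.3736 -0.0044  0.3205] [ 0.0001  0.0001 -0.0001] | at [ 0.6134 -0.014   0.1431] [ 3.141  0.    -0.035] F [-1.   0.2  0.2] gap 0.0853 t 13.22
top 544.6 284.2 size 33 32 ztop 0.0413
top 505.3 340.7 size 40 39 ztop 0.0419
top 490.9 -175.3 size 45 11 ztop 0.0375
side 485.5 -173.7 size 57 28 ztop 0.0356
side 614.3 -15.9 size 48 60 ztop 0.0463
side 543.9 286.8 size 33 29 ztop 0.0403
side 505.5 342.7 size 39 41 ztop 0.0399
```

```bash
python3 -m inch '[[[-0.2,-0.004,0,0,0,0],[-0.374,-0.004,0,0,0,0],[-0.374,-0.004,0.15,0,0,0],[-0.374,-0.004,0.32,0,0,0],[-0.374,-0.004,0.32,0,0,0]]]'|egrep 'eef|^force'
python3 -m inch '[[[0,0,0,0,0,0],[0,0,0,0,0,0],[0,0,0,0,0,0],[0,0,0,0,0,0],[0,0,0,0,0,0]]]' 1 40
python3 -m inch '[[[0,0,0,0,0,0],[0,0,0,0,0,0]]]'
```

```text
eef_pos: [0.4974, -0.0088, 0.0434]
force: [-0.7, 0.3, 0.7]
time: 14.58
eef_pos: [0.5024, -0.0086, 0.0484]
orientation: [3.141, -0.002, -0.035]
force: [-1.7, 0.5, 5.7]
finger_gap: 0.0126
grip_force: 41.7
time: 14.82
eef_pos: [0.5023, -0.0086, 0.0484]
orientation: [3.141, -0.001, -0.035]
force: [-1.1, 0.5, 5.9]
finger_gap: 0.0129
grip_force: 41.7
```

```bash
python3 -m inch '[[[0.02,0,0,0,0,0],[0.045,0,0,0,0,0],[0.07,0,0,0,0,0],[0.09,0,0,0,0,0],[0.1,0,0,0,0,0]]]'|egrep 'eef|^force'
python3 -m inch '[[[0.003,0,0,0,0,0],[0.006,0,0,0,0,0],[0.009,0,0,0,0,0],[0.012,0,0,0,0,0],[0.012,0,0,0,0,0]]]'|egrep 'eef|^force'
python3 -m inch '[[[0.003,0,0,0,0,0],[0.005,0,0,0,0,0],[0.007,0,0,0,0,0],[0.007,0,0,0,0,0],[0.007,0,0,0,0,0]]]'|egrep 'eef|^force'
```

```text
eef_pos: [0.532, -0.0096, 0.0484]
force: [-3.2, 0.3, 7.3]
eef_pos: [0.5354, -0.0098, 0.0484]
force: [-2.9, 0.6, 6.5]
eef_pos: [0.5375, -0.0098, 0.0484]
force: [-3.4, -0.7, 7.3]
```

```bash
python3 -m inch '[[[0.002,0,0,0,0,0],[0.005,0,0,0,0,0],[0.008,0,0,0,0,0],[0.008,0,0,0,0,0],[0.008,0,0,0,0,0]]]'|egrep 'eef|^force'
python3 -m inch '[[[0.002,0,0,0,0,0],[0.004,0,0,0,0,0],[0.006,0,0,0,0,0],[0.006,0,0,0,0,0],[0.006,0,0,0,0,0]]]'|egrep 'eef|^force'
python3 -c "
from h import *
im,d=snap('side','s4')
cv2.imwrite('pics/s4c.png',cv2.resize(im[190:300,230:390,::-1],None,fx=4,fy=4))"
```

```text
eef_pos: [0.5392, -0.0099, 0.0484]
force: [-4.4, 0.1, 8.2]
eef_pos: [0.5405, -0.01, 0.0484]
force: [-4.9, 1.9, 11.2]
```

View pics/s4c.png

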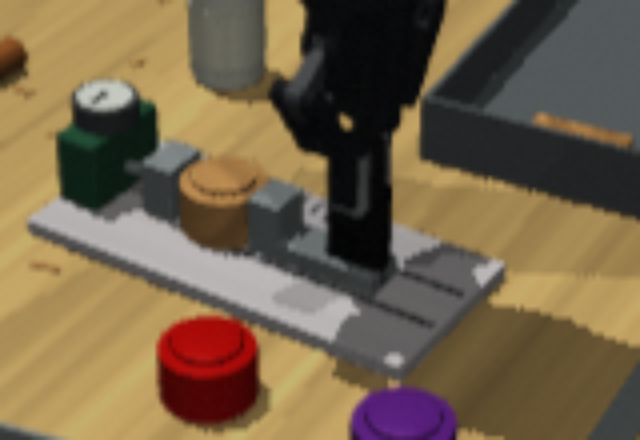

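The crop shows foot50 nipped between anvil and jaw at (222,200), with the anvil pushed back slightly. I'll go a touch further and hold.

```bash
python3 -m inch '[[[0.002,0,0,0,0,0],[0.004,0,0,0,0,0],[0.004,0,0,0,0,0],[0.004,0,0,0,0,0]]]'|egrep 'eef|^force'
for i in 1 2 3 ; do python3 -m inch '[[[0,0,0,0,0,0],[0,0,0,0,0,0],[0,0,0,0,0,0]]]'|egrep 'eef|^force'; done
python3 -c "
from h import *
for f in ('side0','s4'):
    z=np.load(f'pics/{f}.npz');P=cloud('side',z['d'])
    im,d=(None,z['d'])
    m=(P[...,2]>.040)&(P[...,2]<.05)&(abs(P[...,1]+.015)<.02)&(P[...,0]>.64)&(P[...,0]<.685)
    print(f,m.sum(),P[m].mean(0).round(4),np.percentile(P[m][:,0],[3,97]).round(4))
im,d=arm.get_image('side');P=cloud('side',d)
m=(P[...,2]>.040)&(P[...,2]<.05)&(abs(P[...,1]+.015)<.02)&(P[...,0]>.64)&(P[...,0]<.685)
print(m.sum(),P[m].mean(0).round(4),np.percentile(P[m][:,0],[3,97]).round(4))
"
```

```text
eef_pos: [0.5413, -0.0099, 0.0484]
force: [-7.2, 0.0, 11.5]
eef_pos: [0.5413, -0.0099, 0.0484]
force: [-6.3, 0.8, 10.8]
eef_pos: [0.5413, -0.01, 0.0484]
force: [-7.3, -0.1, 10.7]
eef_pos: [0.5413, -0.01, 0.0484]
force: [-6.9, 0.3, 12.0]
side0 89 [ 0.6582 -0.0119  0.044 ] [0.6484 0.669 ]
s4 106 [ 0.6585 -0.0115  0.0437] [0.6415 0.6712]
110 [ 0.6583 -0.0113  0.0438] [0.6409 0.6729]
```

Force and image both give about 4 mm, held for more than 1 s. I'll open the jaw.

```bash
python3 -m inch '[[[-0.02,0,0,0,0,0],[-0.045,0,0,0,0,0],[-0.075,0,0,0,0,0],[-0.105,0,0,0,0,0],[-0.13,0,0,0,0,0]]]'|egrep 'eef|^force'
python3 -m inch '[[[-0.002,0,0,0,0,0],[-0.004,0,0,0,0,0],[-0.004,0,0,0,0,0]]]'|egrep 'eef|^force'
python3 -m inch '[[[0,0,0,0,0,0],[0,0,0,0,0,0],[0,0,0,0,0,0],[0,0,-0.2,0,0,0],[0,0,-0.35,0,0,0]]]' 0 |egrep 'eef|force'
python3 -m inch '[[[0,0,0,0,0,0],[0,0,0,0,0,0]]]'|egrep 'eef|^force'
python3 -c "
from h import *
go(.621,-.0138,.15,-.0346);feet()"
```

```text
eef_pos: [0.505, -0.0087, 0.0484]
force: [2.8, -1.2, 7.0]
eef_pos: [0.5037, -0.0087, 0.0484]
force: [1.5, -0.8, 8.3]
eef_pos: [0.5023, -0.0086, 0.1534]
force: [0.2, -0.3, -0.8]
grip_force: 0.0
eef_pos: [0.5019, -0.0089, 0.1518]
force: [-0.3, -0.4, 0.1]
row [0.3974 0.0023 0.0054] [ 0.0001  0.0004 -0.0001] | at [ 0.5019 -0.0089  0.1518] [ 3.141e+00  1.000e-03 -3.500e-02] F [-0.3 -0.4  0.1] gap 0.0854 t 21.55
top 632.1 -14.1 size 33 45 ztop 0.0485
top 544.6 284.6 size 32 32 ztop 0.0416
top 505.3 341.3 size 40 39 ztop 0.0411
top 483.9 -170.7 size 59 23 ztop 0.0378
side 486.1 -175.3 size 57 25 ztop 0.0355
side 624.5 -13.7 size 46 52 ztop 0.0463
side 544.1 286.8 size 33 31 ztop 0.0405
side 505.4 342.5 size 40 40 ztop 0.0400
```

```bash
python3 -m inch '[[[0.2,0.002,0,0,0,0],[0.4,0.002,0,0,0,0],[0.4,0.002,0.2,0,0,0],[0.4,0.002,0.4,0,0,0],[0.4,0.002,0.428,0,0,0]]]'|egrep 'eef|^force'
python3 -m inch '[[[0,0,0.002,0,0,0],[0,0,0.002,0,0,0]]]'|egrep 'eef|^force'
python3 -m inch '[[[0,0,0,0,0,0],[0,0,0,0,0,0],[0,0,0,0,0,0],[0,0,0,0,0,0],[0,0,0,0,0,0]]]' 1 30
python3 -m inch '[[[0,0,-0.05,0,0,0],[0,0,-0.2,0,0,0],[0,0,-0.4,0,0,0],[0,0,-0.4,0,0,0]]]' |egrep 'eef|force|gap'
python3 -c "
from h import *
go(.535,-.35,.143,-.0346)"
```

```text
eef_pos: [0.6176, -0.0136, 0.018]
force: [-0.3, 0.1, 1.4]
eef_pos: [0.6244, -0.0134, 0.0259]
force: [-0.9, -0.3, -0.3]
time: 23.15
eef_pos: [0.6233, -0.0136, 0.0251]
orientation: [3.141, -0.002, -0.035]
force: [-1.2, -0.0, 7.4]
finger_gap: 0.0476
grip_force: 29.6
eef_pos: [0.6264, -0.0132, 0.1499]
force: [0.3, 0.4, -1.2]
finger_gap: 0.0472
grip_force: 31.1
row [-0.2656  1.1325  0.0196] [-0.0001 -0.0036 -0.0001] | at [ 0.6264 -0.0132  0.1499] [-3.141 -0.011 -0.035] F [ 0.3  0.4 -1.2] gap 0.0472 t 23.65
```

```bash
python3 -m inch '[[[-0.05,0.2,0.01,0,0,0],[-0.09,0.4,0.01,0,0,0],[-0.13,0.6,0.01,0,0,0],[-0.18,0.8,0.01,0,0,0],[-0.23,0.98,0.01,0,0,0]]]'|egrep 'eef|gap'
python3 -m inch '[[[-0.03,0.15,0,0,0,0],[-0.03,0.15,0,0,0,0],[-0.03,0.15,0,0,0,0]]]'|egrep 'eef|ori'
python3 -c "
from h import *
go(.535,-.35,.028,-.0346)"
```

```text
eef_pos: [0.542, -0.3072, 0.1402]
finger_gap: 0.0473
eef_pos: [0.5327, -0.3486, 0.14]
orientation: [-3.14, 0.0, -0.034]
row [0.0079 0.0048 0.3734] [-0.0004  0.0001  0.    ] | at [ 0.5327 -0.3486  0.14  ] [-3.14   0.    -0.034] F [ 0.2  0.9 -1.1] gap 0.0468 t 24.65
```

```bash
python3 -m inch '[[[0.006,0,0.15,0,0,0],[0.006,0,0.3,0,0,0],[0.006,0,0.37,0,0,0],[0.006,0,0.37,0,0,0],[0.006,0,0.37,0,0,0]]]'|egrep 'eef|^force'
python3 -m inch '[[[0,0,0.01,0,0,0],[0,0,0.02,0,0,0],[0,0,0.03,0,0,0],[0,0,0.03,0,0,0],[0,0,0.03,0,0,0]]]'|egrep 'eef|^force'
```

```text
eef_pos: [0.536, -0.3498, 0.0311]
force: [0.1, -1.3, -0.7]
eef_pos: [0.5345, -0.3497, 0.0203]
force: [-0.2, 0.0, -0.3]
```

```bash
python3 -m inch '[[[0,0,0.003,0,0,0],[0,0,0.003,0,0,0],[0,0,0.003,0,0,0]]]'|egrep 'eef|^force'
python3 -m inch '[[[0,0,0,0,0,0],[0,0,0,0,0,0],[0,0,0,0,0,0],[0,0,-0.2,0,0,0],[0,0,-0.45,0,0,0]]]' 0 |egrep 'eef|force'
python3 -c "
from h import *
go(.505,.3415,.155,-.0346);feet()"
```

```text
eef_pos: [0.5346, -0.3497, 0.0195]
force: [0.0, -0.4, -0.5]
eef_pos: [0.534, -0.3493, 0.1424]
force: [0.2, -0.7, 0.2]
grip_force: 0.0
row [-0.1765 -2.2978 -0.0386] [-0.0004  0.0007 -0.    ] | at [ 0.534  -0.3493  0.1424] [-3.14e+00  2.00e-03 -3.50e-02] F [ 0.2 -0.7  0.2] gap 0.0854 t 26.9
top 544.3 284.1 size 33 32 ztop 0.0413
top 527.0 -346.7 size 47 36 ztop 0.0425
top 505.0 341.4 size 40 40 ztop 0.0413
top 483.7 -168.8 size 59 25 ztop 0.0378
side 534.4 -345.5 size 50 42 ztop 0.0407
side 485.5 -173.7 size 56 27 ztop 0.0352
side 543.5 286.5 size 34 28 ztop 0.0405
side 505.8 342.1 size 41 41 ztop 0.0399
```

Foot50 is standing in the tote, top at about 40 mm. Next is foot42.

```bash
python3 -m inch '[[[-0.01,-0.2,-0.04,0,0,0],[-0.03,-0.4,-0.04,0,0,0],[-0.05,-0.6,-0.04,0,0,0],[-0.06,-0.8,-0.04,0,0,0],[-0.08,-1,-0.04,0,0,0]]]'|egrep 'eef'
python3 -m inch '[[[-0.01,-0.2,0,0,0,0],[-0.03,-0.4,0,0,0,0],[-0.05,-0.6,0,0,0,0],[-0.06,-0.8,0,0,0,0],[-0.08,-1,0,0,0,0]]]'|egrep 'eef'
python3 -m inch '[[[-0.015,-0.3,0,0,0,0],[-0.015,-0.3,0,0,0,0],[-0.015,-0.3,0,0,0,0],[-0.015,-0.3,0,0,0,0]]]'|egrep 'eef'
python3 -c "
from h import *
go(.505,.342,.014,-.0346);feet()"
```

```text
eef_pos: [0.5209, -0.0472, 0.154]
eef_pos: [0.5074, 0.2534, 0.1538]
eef_pos: [0.5063, 0.3403, 0.1534]
row [-0.0042 -0.0061  0.4648] [ 0.0005  0.0001 -0.0004] | at [0.5063 0.3403 0.1534] [ 3.14   0.    -0.036] F [-0.8 -0.1  1.2] gap 0.0852 t 28.75
top 544.2 284.7 size 33 31 ztop 0.0416
top 532.9 -349.6 size 49 48 ztop 0.0423
top 495.3 339.6 size 22 39 ztop 0.0408
top 483.9 -171.2 size 59 23 ztop 0.0376
side 533.9 -345.0 size 49 48 ztop 0.0404
side 485.3 -173.0 size 57 24 ztop 0.0352
side 544.5 286.4 size 33 30 ztop 0.0403
side 506.1 342.2 size 39 43 ztop 0.0400
```

```bash
python3 -m inch '[[[-0.004,-0.006,0.2,0,0,0],[-0.004,-0.006,0.38,0,0,0],[-0.004,-0.006,0.465,0,0,0],[-0.004,-0.006,0.465,0,0,0],[-0.004,-0.006,0.465,0,0,0]]]'|egrep 'eef|^force'
python3 -m inch '[[[0,0,0,0,0,0],[0,0,0,0,0,0],[0,0,0,0,0,0],[0,0,0,0,0,0],[0,0,0,0,0,0]]]' 1 30
python3 -m inch '[[[0,0,-0.05,0,0,0],[0,0,-0.2,0,0,0],[0,0,-0.38,0,0,0],[0,0,-0.38,0,0,0],[0,0,-0.38,0,0,0]]]' |egrep 'eef|force|gap'
python3 -c "
from h import *
go(.618,-.0135,.125,-.0346)"
```

```text
eef_pos: [0.5061, 0.3435, 0.0158]
force: [0.3, 0.7, 0.7]
time: 30.1
eef_pos: [0.5055, 0.3438, 0.0157]
orientation: [-3.141, -0.001, -0.035]
force: [-1.8, -1.1, 5.5]
finger_gap: 0.0402
grip_force: 29.5
eef_pos: [0.5049, 0.3432, 0.1288]
force: [-0.6, -0.4, -0.6]
finger_gap: 0.0403
grip_force: 30.4
row [0.4184 1.1752 0.0131] [ 0.0001 -0.0001 -0.0001] | at [0.5049 0.3432 0.1288] [ 3.141 -0.    -0.035] F [-0.6 -0.4 -0.6] gap 0.0403 t 30.73
```

```bash
python3 -m inch '[[[0.07,0.2,0,0,0,0],[0.14,0.4,0,0,0,0],[0.21,0.59,0,0,0,0],[0.28,0.78,0,0,0,0],[0.34,0.96,0,0,0,0]]]'|egrep 'eef|gap'
python3 -m inch '[[[0.078,0.215,0,0,0,0],[0.078,0.215,0,0,0,0],[0.078,0.215,0,0,0,0],[0.078,0.215,0,0,0,0]]]'|egrep 'eef|ori'
python3 -c "
from h import *
go(.618,-.0138,.0325,-.0346)"
```

```text
eef_pos: [0.5962, 0.0497, 0.1268]
finger_gap: 0.0399
eef_pos: [0.6172, -0.0108, 0.1278]
orientation: [-3.141, 0.002, -0.032]
row [0.0035 0.0102 0.3176] [-0.0003  0.0005  0.0008] | at [ 0.6172 -0.0108  0.1278] [-3.141e+00  2.000e-03 -3.200e-02] F [0.1 0.1 0.5] gap 0.0401 t 31.85
```

```bash
python3 -m inch '[[[0.003,0.009,0.15,0,0,0],[0.003,0.009,0.27,0,0,0],[0.003,0.009,0.31,0,0,0],[0.003,0.009,0.31,0,0,0],[0.003,0.009,0.31,0,0,0]]]'|egrep 'eef|gap'
python3 -c "
from h import *
go(.618,-.0138,.0227,-.0346)"
```

```text
eef_pos: [0.62, -0.0152, 0.037]
finger_gap: 0.0401
row [-0.0071 -0.0043  0.0478] [-0.0001 -0.0008  0.0002] | at [ 0.62   -0.0152  0.037 ] [-3.141e+00 -3.000e-03 -3.400e-02] F [-0.4  0.1 -0.2] gap 0.0401 t 32.48
```

```bash
python3 -m inch '[[[-0.006,-0.004,0.015,0,0,0],[-0.006,-0.004,0.03,0,0,0],[-0.006,-0.004,0.044,0,0,0],[-0.006,-0.004,0.044,0,0,0],[-0.006,-0.004,0.044,0,0,0]]]'|egrep 'eef|^force'
python3 -m inch '[[[0,0,0.004,0,0,0],[0,0,0.004,0,0,0]]]'|egrep 'eef|^force'
python3 -m inch '[[[0,0,0,0,0,0],[0,0,0,0,0,0],[0,0,0,0,0,0],[0,0,-0.2,0,0,0],[0,0,-0.42,0,0,0]]]' 0 |egrep 'eef|force'
python3 -m inch '[[[0,0,0,0,0,0],[0,0,0,0,0,0]]]' |egrep 'eef'
python3 -c "
from h import *
go(.5025,-.0088,.047,-.0346);feet()"
```

```text
eef_pos: [0.6171, -0.0147, 0.0227]
force: [-2.0, 0.2, 5.7]
eef_pos: [0.6172, -0.0147, 0.0226]
force: [-5.3, 0.4, 13.5]
eef_pos: [0.6163, -0.0145, 0.1437]
force: [1.5, 0.1, 0.5]
grip_force: 0.0
eef_pos: [0.6167, -0.0148, 0.1432]
row [-0.3808 -0.0067  0.3208] [ 0.0001  0.0002 -0.0001] | at [ 0.6167 -0.0148  0.1432] [ 3.141  0.    -0.035] F [-0.5  0.4 -0.1] gap 0.0855 t 34.23
top 545.2 284.8 size 32 32 ztop 0.0410
top 533.1 -348.9 size 47 49 ztop 0.0425
side 534.4 -345.1 size 50 47 ztop 0.0406
side 485.8 -170.9 size 59 23 ztop 0.0353
side 616.5 -11.3 size 40 38 ztop 0.0460
side 544.6 286.6 size 33 30 ztop 0.0404
```

```bash
python3 -m inch '[[[-0.2,-0.006,0,0,0,0],[-0.38,-0.006,0,0,0,0],[-0.38,-0.006,0.15,0,0,0],[-0.38,-0.006,0.32,0,0,0],[-0.38,-0.006,0.32,0,0,0]]]'|egrep 'eef|^force'
python3 -m inch '[[[0,0,0,0,0,0],[0,0,0,0,0,0],[0,0,0,0,0,0],[0,0,0,0,0,0],[0,0,0,0,0,0]]]' 1 40|egrep 'eef|force'
python3 -m inch '[[[-0.002,0,0,0,0,0],[-0.004,0,0,0,0,0],[-0.004,0,0,0,0,0]]]'|egrep 'eef|^force'
python3 -m inch '[[[-0.003,0,0,0,0,0],[-0.003,0,0,0,0,0],[-0.003,0,0,0,0,0]]]'|egrep 'eef|^force'
python3 -m inch '[[[-0.003,0,0,0,0,0],[-0.003,0,0,0,0,0],[-0.003,0,0,0,0,0]]]'|egrep 'eef|^force'
```

```text
eef_pos: [0.499, -0.0088, 0.0436]
force: [0.4, 0.1, 0.1]
eef_pos: [0.5038, -0.0087, 0.0486]
force: [-1.0, 0.1, 6.2]
grip_force: 41.6
eef_pos: [0.5038, -0.0087, 0.0486]
force: [1.9, -0.6, 5.9]
eef_pos: [0.503, -0.0086, 0.0486]
force: [1.5, -0.0, 6.1]
eef_pos: [0.5024, -0.0086, 0.0486]
force: [4.3, 0.1, 5.5]
```

```bash
python3 -m inch '[[[0.02,0,0,0,0,0],[0.05,0,0,0,0,0],[0.08,0,0,0,0,0],[0.11,0,0,0,0,0],[0.13,0,0,0,0,0]]]'|egrep 'eef|^force'
python3 -m inch '[[[0.003,0,0,0,0,0],[0.006,0,0,0,0,0],[0.009,0,0,0,0,0],[0.012,0,0,0,0,0],[0.012,0,0,0,0,0]]]'|egrep 'eef|^force'
python3 -m inch '[[[0,0,0,0,0,0],[0,0,0,0,0,0]]]'|egrep 'eef|^force'
```

```text
eef_pos: [0.5392, -0.0099, 0.0485]
force: [-2.8, -0.6, 12.8]
eef_pos: [0.5427, -0.01, 0.0486]
force: [-2.3, -0.3, 11.8]
eef_pos: [0.5427, -0.01, 0.0486]
force: [-2.8, -0.1, 12.1]
```

Opening is about 44.7 mm, so there are about 6.7 mm to go, to x = 0.5494.

```bash
python3 -m inch '[[[0.003,0,0,0,0,0],[0.006,0,0,0,0,0],[0.009,0,0,0,0,0],[0.012,0,0,0,0,0],[0.014,0,0,0,0,0]]]'|egrep 'eef|^force'
python3 -m inch '[[[0.002,0,0,0,0,0],[0.004,0,0,0,0,0],[0.006,0,0,0,0,0],[0.006,0,0,0,0,0],[0.006,0,0,0,0,0]]]'|egrep 'eef|^force'
python3 -m inch '[[[0,0,0,0,0,0],[0,0,0,0,0,0]]]'|egrep 'eef|^force'
```

```text
eef_pos: [0.5464, -0.0101, 0.0485]
force: [-3.5, -0.7, 13.6]
eef_pos: [0.5477, -0.0102, 0.0485]
force: [-5.5, 0.7, 14.7]
eef_pos: [0.5477, -0.0102, 0.0485]
force: [-4.5, 0.4, 14.0]
```

```bash
python3 -m inch '[[[0.002,0,0,0,0,0],[0.004,0,0,0,0,0],[0.006,0,0,0,0,0],[0.007,0,0,0,0,0],[0.007,0,0,0,0,0]]]'|egrep 'eef|^force'
for i in 1 2 3; do python3 -m inch '[[[0,0,0,0,0,0],[0,0,0,0,0,0],[0,0,0,0,0,0]]]'|egrep 'eef|^force'; done
python3 -c "
from h import *
im,d=snap('side','s5');P=cloud('side',d)
m=(P[...,2]>.040)&(P[...,2]<.05)&(abs(P[...,1]+.015)<.02)&(P[...,0]>.64)&(P[...,0]<.685)
print(m.sum(),np.percentile(P[m][:,0],[3,97]).round(4))
"
```

```text
eef_pos: [0.5491, -0.0102, 0.0485]
force: [-7.1, 0.2, 16.1]
eef_pos: [0.5492, -0.0102, 0.0485]
force: [-6.6, 0.1, 17.8]
eef_pos: [0.5491, -0.0102, 0.0485]
force: [-5.8, 0.4, 16.1]
eef_pos: [0.5492, -0.0102, 0.0485]
force: [-6.9, 0.4, 17.3]
107 [0.6404 0.6714]
```

```bash
python3 -m inch '[[[-0.02,0,0,0,0,0],[-0.05,0,0,0,0,0],[-0.09,0,0,0,0,0],[-0.125,0,0,0,0,0],[-0.155,0,0,0,0,0]]]'|egrep 'eef|^force'
python3 -m inch '[[[-0.002,0,0,0,0,0],[-0.002,0,0,0,0,0],[-0.002,0,0,0,0,0]]]'|egrep 'eef|^force'
python3 -m inch '[[[0,0,0,0,0,0],[0,0,0,0,0,0],[0,0,0,0,0,0],[0,0,-0.2,0,0,0],[0,0,-0.35,0,0,0]]]' 0 |egrep 'eef|force'
python3 -m inch '[[[0,0,0,0,0,0],[0,0,0,0,0,0]]]'|egrep 'eef|^force'
python3 -c "
from h import *
go(.6265,-.0138,.023,-.0346);feet()"
```

```text
eef_pos: [0.5058, -0.0088, 0.0486]
force: [3.0, 0.1, 7.2]
eef_pos: [0.5043, -0.0087, 0.0485]
force: [-0.1, 0.1, 12.5]
eef_pos: [0.5036, -0.0086, 0.1536]
force: [0.7, -0.8, 0.6]
grip_force: 0.0
eef_pos: [0.5031, -0.0091, 0.152]
force: [-1.1, -0.5, -0.2]
row [0.412  0.0012 0.4294] [ 0.0001  0.0004 -0.0002] | at [ 0.5031 -0.0091  0.152 ] [ 3.141e+00  1.000e-03 -3.500e-02] F [-1.1 -0.5 -0.2] gap 0.0854 t 43.38
top 634.6 -14.7 size 30 39 ztop 0.0486
top 544.7 284.3 size 33 32 ztop 0.0413
top 533.3 -348.7 size 47 49 ztop 0.0425
top 483.9 -171.0 size 59 23 ztop 0.0377
side 533.2 -345.0 size 50 47 ztop 0.0411
side 486.0 -174.7 size 56 25 ztop 0.0355
side 628.2 -11.6 size 43 41 ztop 0.0461
side 543.7 286.4 size 34 29 ztop 0.0399
```

```bash
python3 -m inch '[[[0.2,0.002,0,0,0,0],[0.41,0.002,0,0,0,0],[0.41,0.002,0.2,0,0,0],[0.41,0.002,0.4,0,0,0],[0.41,0.002,0.428,0,0,0]]]'|egrep 'eef|^force'
python3 -m inch '[[[0,0,0.005,0,0,0],[0,0,0.005,0,0,0]]]'|egrep 'eef|^force'
python3 -m inch '[[[0,0,0,0,0,0],[0,0,0,0,0,0],[0,0,0,0,0,0],[0,0,0,0,0,0],[0,0,0,0,0,0]]]' 1 30
python3 -m inch '[[[0,0,-0.05,0,0,0],[0,0,-0.2,0,0,0],[0,0,-0.4,0,0,0],[0,0,-0.4,0,0,0]]]' |egrep 'eef|force|gap'
python3 -c "
from h import *
go(.445,-.35,.14,-.0346)"
```

```text
eef_pos: [0.6218, -0.0137, 0.0182]
force: [-1.0, -0.2, 0.8]
eef_pos: [0.6285, -0.0135, 0.0251]
force: [0.5, 0.1, -0.4]
time: 44.98
eef_pos: [0.6273, -0.0138, 0.024]
orientation: [3.141, -0.001, -0.035]
force: [-1.6, -1.3, 6.1]
finger_gap: 0.04
grip_force: 29.4
eef_pos: [0.6305, -0.0133, 0.1492]
force: [-0.1, 1.0, -0.3]
finger_gap: 0.0399
grip_force: 30.4
row [-0.5793  1.1433  0.0237] [-0.0001 -0.0036 -0.0001] | at [ 0.6305 -0.0133  0.1492] [-3.141 -0.011 -0.035] F [-0.1  1.  -0.3] gap 0.0399 t 45.48
```

```bash
python3 -m inch '[[[-0.09,0.18,0.01,0,0,0],[-0.18,0.36,0.01,0,0,0],[-0.27,0.54,0.01,0,0,0],[-0.36,0.72,0.01,0,0,0],[-0.45,0.9,0.01,0,0,0]]]'|egrep 'eef|gap'
python3 -m inch '[[[-0.12,0.235,0,0,0,0],[-0.12,0.235,0,0,0,0],[-0.12,0.235,0,0,0,0],[-0.12,0.235,0,0,0,0]]]'|egrep 'eef|ori'
python3 -c "
from h import *
go(.445,-.35,.026,-.0346)"
```

```text
eef_pos: [0.481, -0.2803, 0.1397]
finger_gap: 0.0395
eef_pos: [0.4452, -0.3458, 0.1396]
orientation: [-3.14, -0.0, -0.032]
row [-0.0005  0.0145  0.3788] [-0.0004 -0.0001  0.0009] | at [ 0.4452 -0.3458  0.1396] [-3.14  -0.    -0.032] F [-0.   0.1  0.1] gap 0.0398 t 46.6
```

```bash
python3 -m inch '[[[0,0.006,0.15,0,0,0],[0,0.006,0.3,0,0,0],[0,0.006,0.37,0,0,0],[0,0.006,0.375,0,0,0],[0,0.006,0.375,0,0,0]]]'|egrep 'eef|^force'
python3 -m inch '[[[0,0,0.005,0,0,0],[0,0,0.01,0,0,0],[0,0,0.015,0,0,0],[0,0,0.022,0,0,0],[0,0,0.022,0,0,0]]]'|egrep 'eef|^force'
python3 -c "
from h import *
go(.445,-.35,.018,-.0346)"
```

```text
eef_pos: [0.4453, -0.3489, 0.028]
force: [0.7, 0.2, 0.4]
eef_pos: [0.4437, -0.3498, 0.0204]
force: [-0.6, -0.2, -0.5]
row [0.0043 0.0006 0.0079] [-0.0001  0.0001 -0.0001] | at [ 0.4437 -0.3498  0.0204] [-3.141  0.    -0.035] F [-0.6 -0.2 -0.5] gap 0.0401 t 47.85
```

```bash
python3 -m inch '[[[0,0,0.003,0,0,0],[0,0,0.006,0,0,0],[0,0,0.006,0,0,0]]]'|egrep 'eef|^force'
python3 -m inch '[[[0,0,0,0,0,0],[0,0,0,0,0,0],[0,0,0,0,0,0],[0,0,-0.2,0,0,0],[0,0,-0.45,0,0,0]]]' 0 |egrep 'eef|force'
python3 -c "
from h import *
go(.545,.285,.155,-.0346);feet()"
```

```text
eef_pos: [0.4439, -0.3498, 0.0187]
force: [0.4, -0.1, -1.2]
eef_pos: [0.4433, -0.3493, 0.1418]
force: [0.1, -0.6, -0.5]
grip_force: 0.0
row [ 0.2653 -2.1249 -0.0409] [-0.0006  0.0006 -0.    ] | at [ 0.4433 -0.3493  0.1418] [-3.14e+00  2.00e-03 -3.50e-02] F [ 0.1 -0.6 -0.5] gap 0.085 t 48.85
top 544.4 283.9 size 33 32 ztop 0.0415
top 533.1 -348.9 size 46 49 ztop 0.0425
top 483.7 -169.1 size 59 24 ztop 0.0376
top 436.1 -341.1 size 40 20 ztop 0.0395
side 533.4 -345.1 size 50 50 ztop 0.0404
side 444.6 -344.5 size 37 41 ztop 0.0407
side 485.3 -172.9 size 57 25 ztop 0.0360
side 543.8 287.2 size 33 30 ztop 0.0401
```

```bash
python3 -m inch '[[[0.025,-0.2,-0.04,0,0,0],[0.05,-0.4,-0.04,0,0,0],[0.075,-0.6,-0.04,0,0,0],[0.1,-0.8,-0.04,0,0,0],[0.125,-1,-0.04,0,0,0]]]'|egrep 'eef'
python3 -m inch '[[[0.025,-0.2,0,0,0,0],[0.05,-0.4,0,0,0,0],[0.075,-0.6,0,0,0,0],[0.1,-0.8,0,0,0,0],[0.125,-1,0,0,0,0]]]'|egrep 'eef'
python3 -m inch '[[[0.016,-0.13,0,0,0,0],[0.016,-0.13,0,0,0,0],[0.016,-0.13,0,0,0,0],[0.016,-0.13,0,0,0,0]]]'|egrep 'eef'
python3 -c "
from h import *
go(.544,.2855,.014,-.0346);feet()"
```

```text
eef_pos: [0.4919, -0.0496, 0.1534]
eef_pos: [0.5399, 0.2489, 0.1531]
eef_pos: [0.5462, 0.284, 0.1531]
row [-0.0076 -0.0053  0.4636] [ 0.0004  0.     -0.0008] | at [0.5462 0.284  0.1531] [ 3.14   0.    -0.037] F [ 0.3 -0.3 -0.4] gap 0.0854 t 50.7
top 540.6 284.7 size 34 24 ztop 0.0414
top 532.9 -349.1 size 49 48 ztop 0.0421
top 483.6 -168.5 size 59 25 ztop 0.0377
top 443.0 -348.8 size 41 41 ztop 0.0426
side 534.0 -345.8 size 49 48 ztop 0.0405
side 443.5 -346.2 size 39 37 ztop 0.0405
side 485.8 -174.5 size 56 25 ztop 0.0350
side 544.4 286.7 size 33 29 ztop 0.0402
```

```bash
python3 -m inch '[[[-0.006,-0.005,0.2,0,0,0],[-0.006,-0.005,0.38,0,0,0],[-0.006,-0.005,0.463,0,0,0],[-0.006,-0.005,0.463,0,0,0],[-0.006,-0.005,0.463,0,0,0]]]'|egrep 'eef|^force'
python3 -m inch '[[[0,0,0,0,0,0],[0,0,0,0,0,0],[0,0,0,0,0,0],[0,0,0,0,0,0],[0,0,0,0,0,0]]]' 1 30
python3 -m inch '[[[0,0,-0.05,0,0,0],[0,0,-0.2,0,0,0],[0,0,-0.38,0,0,0],[0,0,-0.38,0,0,0],[0,0,-0.38,0,0,0]]]' |egrep 'eef|force|gap'
python3 -c "
from h import *
go(.621,-.0138,.125,-.0346)"
```

```text
eef_pos: [0.5451, 0.2878, 0.0157]
force: [0.3, -0.1, -0.6]
time: 52.05
eef_pos: [0.5446, 0.2877, 0.0152]
orientation: [-3.141, -0.001, -0.035]
force: [-1.3, -0.3, 5.6]
finger_gap: 0.0319
grip_force: 29.4
eef_pos: [0.544, 0.2872, 0.1286]
force: [-0.4, -0.7, 0.1]
finger_gap: 0.032
grip_force: 29.9
row [0.2916 0.9938 0.0124] [ 0.0001 -0.0001 -0.0001] | at [0.544  0.2872 0.1286] [ 3.141 -0.    -0.035] F [-0.4 -0.7  0.1] gap 0.032 t 52.67
```

Bed release height is 0.0152 + 0.007 = 0.0222.

```bash
python3 -m inch '[[[0.06,0.2,0,0,0,0],[0.12,0.4,0,0,0,0],[0.18,0.59,0,0,0,0],[0.23,0.78,0,0,0,0],[0.29,0.97,0,0,0,0]]]'|egrep 'eef|gap'
python3 -m inch '[[[0.002,0.024,0,0,0,0],[0.002,0.024,0,0,0,0],[0.002,0.024,0,0,0,0],[0.002,0.024,0,0,0,0]]]'|egrep 'eef|ori'
python3 -m inch '[[[0,0,0.15,0,0,0],[0,0,0.27,0,0,0],[0,0,0.31,0,0,0],[0,0,0.31,0,0,0],[0,0,0.31,0,0,0]]]'|egrep 'eef|gap'
python3 -c "
from h import *
go(.621,-.0138,.0224,-.0346)"
```

```text
eef_pos: [0.6199, -0.0082, 0.1266]
finger_gap: 0.0319
eef_pos: [0.621, -0.0113, 0.1283]
orientation: [-3.141, 0.0, -0.032]
eef_pos: [0.6226, -0.0131, 0.037]
finger_gap: 0.0321
row [-0.0053  0.0025  0.0486] [-0.     -0.0009  0.    ] | at [ 0.6226 -0.0131  0.037 ] [-3.141e+00 -3.000e-03 -3.400e-02] F [-0.7 -1.1 -0.6] gap 0.0321 t 54.42
```

```bash
python3 -m inch '[[[-0.004,0.002,0.015,0,0,0],[-0.004,0.002,0.03,0,0,0],[-0.004,0.002,0.045,0,0,0],[-0.004,0.002,0.045,0,0,0],[-0.004,0.002,0.045,0,0,0]]]'|egrep 'eef|^force'
python3 -m inch '[[[0,0,0,0,0,0],[0,0,0,0,0,0],[0,0,0,0,0,0],[0,0,-0.2,0,0,0],[0,0,-0.42,0,0,0]]]' 0 |egrep 'eef|force'
python3 -m inch '[[[0,0,0,0,0,0],[0,0,0,0,0,0]]]' |egrep 'eef'
python3 -c "
from h import *
go(.503,-.0088,.047,-.0346);feet()"
```

```text
eef_pos: [0.6202, -0.0142, 0.0223]
force: [-2.3, 0.6, 5.3]
eef_pos: [0.6194, -0.014, 0.1447]
force: [1.3, -0.4, 1.1]
grip_force: 0.0
eef_pos: [0.6197, -0.0143, 0.1441]
row [-0.3894 -0.0049  0.3237] [ 0.0001  0.0001 -0.0001] | at [ 0.6197 -0.0143  0.1441] [ 3.141  0.    -0.035] F [-0.4  0.  -0.1] gap 0.0856 t 55.92
top 533.5 -348.9 size 47 48 ztop 0.0426
top 443.4 -348.9 size 41 41 ztop 0.0424
side 533.6 -345.9 size 49 45 ztop 0.0404
side 443.9 -345.4 size 37 40 ztop 0.0406
side 485.4 -170.0 size 57 26 ztop 0.0354
side 623.2 -17.6 size 31 44 ztop 0.0464
```

```bash
python3 -m inch '[[[-0.2,-0.005,0,0,0,0],[-0.389,-0.005,0,0,0,0],[-0.389,-0.005,0.15,0,0,0],[-0.389,-0.005,0.323,0,0,0],[-0.389,-0.005,0.323,0,0,0]]]'|egrep 'eef|^force'
python3 -m inch '[[[0,0,0,0,0,0],[0,0,0,0,0,0],[0,0,0,0,0,0],[0,0,0,0,0,0],[0,0,0,0,0,0]]]' 1 40|egrep 'eef|force'
python3 -m inch '[[[-0.002,0,0,0,0,0],[-0.004,0,0,0,0,0],[-0.006,0,0,0,0,0]]]'|egrep 'eef|^force'
python3 -m inch '[[[-0.003,0,0,0,0,0],[-0.003,0,0,0,0,0],[-0.003,0,0,0,0,0]]]'|egrep 'eef|^force'
python3 -m inch '[[[-0.003,0,0,0,0,0],[-0.003,0,0,0,0,0],[-0.003,0,0,0,0,0]]]'|egrep 'eef|^force'
```

```text
eef_pos: [0.4993, -0.0085, 0.0435]
force: [-0.6, -0.0, -0.1]
eef_pos: [0.5041, -0.0087, 0.0485]
force: [-0.5, -1.8, 6.1]
grip_force: 41.7
eef_pos: [0.5036, -0.0087, 0.0485]
force: [1.9, -1.0, 5.6]
eef_pos: [0.5026, -0.0086, 0.0485]
force: [1.3, -1.0, 6.4]
eef_pos: [0.5022, -0.0086, 0.0485]
force: [4.7, -1.9, 5.9]
```

```bash
python3 -m inch '[[[0.02,0,0,0,0,0],[0.05,0,0,0,0,0],[0.09,0,0,0,0,0],[0.13,0,0,0,0,0],[0.155,0,0,0,0,0]]]'|egrep 'eef|^force'
python3 -m inch '[[[0.003,0,0,0,0,0],[0.006,0,0,0,0,0],[0.009,0,0,0,0,0],[0.009,0,0,0,0,0]]]'|egrep 'eef|^force'
```

```text
eef_pos: [0.5465, -0.0101, 0.0484]
force: [-1.5, -0.0, 13.4]
eef_pos: [0.5488, -0.0102, 0.0484]
force: [-2.6, -0.7, 13.2]
```

Need 8.4 mm more (x = 0.5572), with the nip expected at x = 0.5532.

```bash
python3 -m inch '[[[0.004,0,0,0,0,0],[0.008,0,0,0,0,0],[0.012,0,0,0,0,0],[0.015,0,0,0,0,0],[0.015,0,0,0,0,0]]]'|egrep 'eef|^force'
python3 -m inch '[[[0.003,0,0,0,0,0],[0.006,0,0,0,0,0],[0.009,0,0,0,0,0],[0.01,0,0,0,0,0],[0.01,0,0,0,0,0]]]'|egrep 'eef|^force'
python3 -m inch '[[[0,0,0,0,0,0],[0,0,0,0,0,0]]]'|egrep 'eef|^force'
```

```text
eef_pos: [0.5533, -0.0103, 0.0484]
force: [-2.2, -1.4, 12.9]
eef_pos: [0.5554, -0.0104, 0.0484]
force: [-3.6, -0.4, 14.9]
eef_pos: [0.5554, -0.0105, 0.0484]
force: [-4.6, -0.3, 15.1]
```

```bash
python3 -m inch '[[[0.002,0,0,0,0,0],[0.004,0,0,0,0,0],[0.006,0,0,0,0,0],[0.008,0,0,0,0,0],[0.008,0,0,0,0,0]]]'|egrep 'eef|^force'
for i in 1 2 3; do python3 -m inch '[[[0,0,0,0,0,0],[0,0,0,0,0,0],[0,0,0,0,0,0]]]'|egrep 'eef|^force'; done
python3 -c "
from h import *
im,d=snap('side','s6');P=cloud('side',d)
cv2.imwrite('pics/s6c.png',cv2.resize(im[190:300,230:390,::-1],None,fx=4,fy=4))
m=(P[...,2]>.040)&(P[...,2]<.05)&(abs(P[...,1]+.015)<.02)&(P[...,0]>.64)&(P[...,0]<.685)
print(m.sum(),np.percentile(P[m][:,0],[3,97]).round(4))
"
```

```text
eef_pos: [0.5572, -0.0105, 0.0484]
force: [-6.6, -1.3, 17.0]
eef_pos: [0.5571, -0.0105, 0.0484]
force: [-7.3, -0.9, 16.1]
eef_pos: [0.5572, -0.0105, 0.0484]
force: [-6.6, -0.0, 16.6]
eef_pos: [0.5572, -0.0105, 0.0484]
force: [-7.7, -1.2, 17.3]
111 [0.6407 0.6727]
```

View pics/s6c.png

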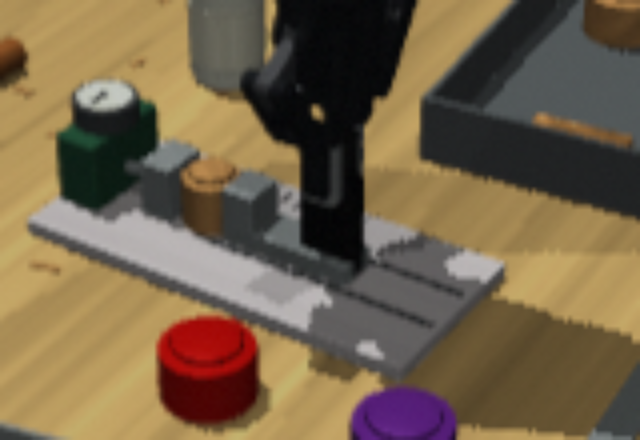

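The crop shows foot34 nipped at (208,195), with the anvil pushed back 4 mm and held. I'll open the jaw.

```bash
python3 -m inch '[[[-0.02,0,0,0,0,0],[-0.06,0,0,0,0,0],[-0.11,0,0,0,0,0],[-0.15,0,0,0,0,0],[-0.18,0,0,0,0,0]]]'|egrep 'eef|^force'
python3 -m inch '[[[0,0,0,0,0,0],[0,0,0,0,0,0]]]'|egrep 'eef|^force'
python3 -m inch '[[[0,0,0,0,0,0],[0,0,0,0,0,0],[0,0,0,0,0,0],[0,0,-0.2,0,0,0],[0,0,-0.35,0,0,0]]]' 0 |egrep 'eef|force'
python3 -m inch '[[[0,0,0,0,0,0],[0,0,0,0,0,0]]]'|egrep 'eef|^force'
python3 -c "
from h import *
go(.6298,-.0138,.023,-.0346);feet()"
```

```text
eef_pos: [0.5061, -0.0087, 0.0484]
force: [3.1, -0.5, 7.7]
eef_pos: [0.5048, -0.0087, 0.0484]
force: [-2.3, -0.8, 13.6]
eef_pos: [0.5048, -0.0082, 0.1535]
force: [0.7, -0.5, 0.7]
grip_force: 0.0
eef_pos: [0.5043, -0.0088, 0.1518]
force: [0.6, 0.1, -0.1]
row [0.4191 0.0019 0.4289] [ 0.0001  0.0004 -0.0002] | at [ 0.5043 -0.0088  0.1518] [ 3.141e+00  1.000e-03 -3.500e-02] F [ 0.6  0.1 -0.1] gap 0.0854 t 64.58
top 635.8 -14.4 size 26 31 ztop 0.0485
top 532.8 -349.0 size 49 48 ztop 0.0423
top 483.8 -170.7 size 59 23 ztop 0.0374
top 475.7 -369.7 size 41 37 ztop 0.0420
side 533.8 -345.8 size 49 45 ztop 0.0406
side 475.3 -364.1 size 39 36 ztop 0.0403
side 485.4 -173.4 size 57 25 ztop 0.0358
side 631.0 -11.0 size 34 32 ztop 0.0460
```

Foot42 was knocked to (475,-369) inside the tote. It is still upright and clear of where foot34 will go.

```bash
python3 -m inch '[[[0.2,0.002,0,0,0,0],[0.418,0.002,0,0,0,0],[0.418,0.002,0.2,0,0,0],[0.418,0.002,0.4,0,0,0],[0.418,0.002,0.428,0,0,0]]]'|egrep 'eef|^force'
python3 -m inch '[[[0,0,0.005,0,0,0],[0,0,0.005,0,0,0]]]'|egrep 'eef|^force'
python3 -m inch '[[[0,0,0,0,0,0],[0,0,0,0,0,0],[0,0,0,0,0,0],[0,0,0,0,0,0],[0,0,0,0,0,0]]]' 1 30
python3 -m inch '[[[0,0,-0.05,0,0,0],[0,0,-0.2,0,0,0],[0,0,-0.4,0,0,0],[0,0,-0.4,0,0,0]]]' |egrep 'eef|force|gap'
python3 -c "
from h import *
go(.49,-.26,.14,-.0346)"
```

```text
eef_pos: [0.6255, -0.0135, 0.0181]
force: [0.2, 1.1, 0.5]
eef_pos: [0.6321, -0.0133, 0.025]
force: [0.4, 0.2, 0.7]
time: 66.18
eef_pos: [0.6307, -0.0136, 0.0235]
orientation: [3.141, -0.001, -0.035]
force: [-1.1, 0.0, 5.0]
finger_gap: 0.0318
grip_force: 29.3
eef_pos: [0.6341, -0.013, 0.149]
force: [-0.1, 0.4, -0.6]
finger_gap: 0.0325
grip_force: 29.9
row [-0.4518  0.8396  0.0248] [-0.0001 -0.0035 -0.0001] | at [ 0.6341 -0.013   0.149 ] [-3.141 -0.011 -0.035] F [-0.1  0.4 -0.6] gap 0.0325 t 66.67
```

Release height in the tote is 0.0235 − 0.006 = 0.0175.

```bash
python3 -m inch '[[[-0.09,0.18,0.01,0,0,0],[-0.18,0.36,0.01,0,0,0],[-0.27,0.54,0.01,0,0,0],[-0.36,0.7,0.01,0,0,0],[-0.44,0.83,0.01,0,0,0]]]'|egrep 'eef|gap'
python3 -m inch '[[[0,0,0,0,0,0],[0,0,0,0,0,0],[0,0,0,0,0,0]]]'|egrep 'eef|ori'
python3 -m inch '[[[0,0,0.15,0,0,0],[0,0,0.3,0,0,0],[0,0,0.37,0,0,0],[0,0,0.37,0,0,0],[0,0,0.37,0,0,0]]]'|egrep 'eef|^force'
python3 -c "
from h import *
go(.49,-.26,.0178,-.0346)"
```

```text
eef_pos: [0.4879, -0.2599, 0.1394]
finger_gap: 0.0318
eef_pos: [0.4906, -0.2562, 0.1396]
orientation: [-3.141, -0.0, -0.032]
eef_pos: [0.491, -0.2572, 0.0295]
force: [1.2, -0.8, -0.2]
row [-0.003   0.0093  0.0389] [ 0.0001 -0.0005  0.0004] | at [ 0.491  -0.2572  0.0295] [ 3.141e+00 -2.000e-03 -3.300e-02] F [ 1.2 -0.8 -0.2] gap 0.0318 t 68.3
```

```bash
python3 -m inch '[[[0,0,0.01,0,0,0],[0,0,0.02,0,0,0],[0,0,0.03,0,0,0],[0,0,0.034,0,0,0],[0,0,0.034,0,0,0]]]'|egrep 'eef|^force'
python3 -m inch '[[[0,0,0.003,0,0,0],[0,0,0.003,0,0,0]]]'|egrep 'eef|^force'
python3 -m inch '[[[0,0,0,0,0,0],[0,0,0,0,0,0],[0,0,0,0,0,0],[0,0,-0.2,0,0,0],[0,0,-0.45,0,0,0]]]' 0 |egrep 'eef|force'
python3 -c "
from h import *
go(.5048,-.0088,.14,-.0346);feet()"
```

```text
eef_pos: [0.4896, -0.2578, 0.0183]
force: [-0.6, 1.0, -0.1]
eef_pos: [0.4898, -0.2579, 0.0176]
force: [1.0, -0.5, 0.8]
eef_pos: [0.4891, -0.2573, 0.1404]
force: [1.2, -0.7, 0.1]
grip_force: 0.0
row [ 0.0238 -0.8296  0.0028] [-0.0005  0.0007  0.    ] | at [ 0.4891 -0.2573  0.1404] [-3.14e+00  2.00e-03 -3.50e-02] F [ 1.2 -0.7  0.1] gap 0.0853 t 69.8
top 483.7 -168.5 size 60 25 ztop 0.0375
side 533.1 -344.4 size 49 45 ztop 0.0404
side 475.3 -364.9 size 39 36 ztop 0.0404
side 490.6 -254.5 size 31 32 ztop 0.0402
side 485.5 -173.2 size 57 25 ztop 0.0355
```

```bash
python3 -m inch '[[[0.01,-0.2,0,0,0,0],[0.014,-0.4,0,0,0,0],[0.018,-0.6,0,0,0,0],[0.02,-0.8,0,0,0,0],[0.02,-0.83,0,0,0,0]]]'|egrep 'eef'
python3 -m inch '[[[0.003,0,0,0,0,0],[0.003,0,0,0,0,0],[0.003,0,0,0,0,0]]]'|egrep 'eef'
python3 -c "
from h import *
go(.5043,-.0088,.047,-.0346)"
```

```text
eef_pos: [0.5042, -0.0041, 0.1402]
eef_pos: [0.5053, -0.0109, 0.1398]
row [-0.0034 -0.0072  0.3093] [ 0.0002  0.0001 -0.001 ] | at [ 0.5053 -0.0109  0.1398] [ 3.141  0.    -0.038] F [ 0.2 -0.4  0.1] gap 0.0856 t 70.9
```

```bash
python3 -m inch '[[[-0.003,-0.005,0.15,0,0,0],[-0.003,-0.005,0.31,0,0,0],[-0.003,-0.005,0.31,0,0,0],[-0.003,-0.005,0.31,0,0,0]]]'|egrep 'eef|^force'
python3 -m inch '[[[0,0,0,0,0,0],[0,0,0,0,0,0],[0,0,0,0,0,0],[0,0,0,0,0,0],[0,0,0,0,0,0]]]' 1 40|egrep 'eef|force'
python3 -m inch '[[[0.03,0,0,0,0,0],[0.08,0,0,0,0,0],[0.13,0,0,0,0,0],[0.18,0,0,0,0,0],[0.23,0,0,0,0,0]]]'|egrep 'eef|^force'
python3 -m inch '[[[0.005,0,0,0,0,0],[0.01,0,0,0,0,0],[0.02,0,0,0,0,0],[0.03,0,0,0,0,0],[0.03,0,0,0,0,0]]]'|egrep 'eef|^force'
```

```text
eef_pos: [0.5054, -0.0079, 0.0481]
force: [0.9, 0.2, 1.1]
eef_pos: [0.5046, -0.0087, 0.0475]
force: [-1.4, -2.6, 5.1]
grip_force: 41.8
eef_pos: [0.5735, -0.011, 0.0476]
force: [-3.9, -1.4, 6.3]
eef_pos: [0.5824, -0.0113, 0.0475]
force: [-0.6, -2.3, 6.2]
```

```bash
python3 -m inch '[[[0.003,0,0,0,0,0],[0.006,0,0,0,0,0],[0.009,0,0,0,0,0],[0.012,0,0,0,0,0],[0.012,0,0,0,0,0]]]'|egrep 'eef|^force'
for i in 1 2; do python3 -m inch '[[[0.002,0,0,0,0,0],[0.003,0,0,0,0,0],[0.003,0,0,0,0,0],[0.003,0,0,0,0,0]]]'|egrep 'eef|^force'; done
```

```text
eef_pos: [0.5857, -0.0114, 0.0476]
force: [-3.2, -2.6, 5.4]
eef_pos: [0.5865, -0.0114, 0.0476]
force: [-2.0, -3.2, 7.4]
eef_pos: [0.5868, -0.0114, 0.0475]
force: [-4.1, -3.4, 8.5]
```

```bash
for i in 1 2; do python3 -m inch '[[[0.002,0,0,0,0,0],[0.003,0,0,0,0,0],[0.003,0,0,0,0,0],[0.003,0,0,0,0,0]]]'|egrep 'eef|^force'; done
```

```text
eef_pos: [0.5868, -0.0114, 0.0475]
force: [-5.8, -1.6, 11.4]
eef_pos: [0.5868, -0.0115, 0.0475]
force: [-9.2, -2.6, 12.9]
```

The jaw is hard against its shut stop. I'll unload, release, rise and look.

```bash
python3 -m inch '[[[-0.004,0,0,0,0,0],[-0.004,0,0,0,0,0]]]'|egrep 'eef|^force'
python3 -m inch '[[[0,0,0,0,0,0],[0,0,0,0,0,0],[0,0,0,0,0,0],[0,0,-0.2,0,0,0],[0,0,-0.4,0,0,0]]]' 0 |egrep 'eef|force'
python3 -m inch '[[[-0.2,0,-0.1,0,0,0],[-0.4,0,-0.2,0,0,0],[-0.5,0,-0.2,0,0,0],[-0.5,0,-0.2,0,0,0]]]' |egrep 'eef'
python3 -c "
from h import *
feet()
im,d=snap('side','s7'); im2,d2=snap('top','t7'); a=im[90:390,120:460,::-1]; b=im2[130:330,210:560,::-1]
c=np.zeros((600,800,3),np.uint8); c[:300,:340]=a; c[:300,345:685]=cv2.resize(b,(340,194))[0:0] if 0 else 0
c[:200,345:695]=b; c[300:600,:640]=cv2.resize(im[190:265,230:390,::-1],(640,300)); cv2.imwrite('pics/f7.png',c)"
```

```text
eef_pos: [0.5869, -0.0114, 0.0475]
force: [-5.5, -2.3, 9.5]
eef_pos: [0.5879, -0.0103, 0.1675]
force: [1.0, -1.0, 0.1]
grip_force: 0.0
eef_pos: [0.4366, -0.0055, 0.2276]
top 533.5 -349.8 size 47 50 ztop 0.0421
top 483.8 -170.8 size 59 23 ztop 0.0378
top 489.2 -257.1 size 31 33 ztop 0.0422
top 475.7 -369.3 size 42 37 ztop 0.0425
side 534.4 -344.7 size 49 44 ztop 0.0409
side 476.3 -364.1 size 39 36 ztop 0.0404
side 490.1 -252.8 size 33 31 ztop 0.0407
side 485.7 -166.9 size 58 27 ztop 0.0356
```

View pics/f7.png

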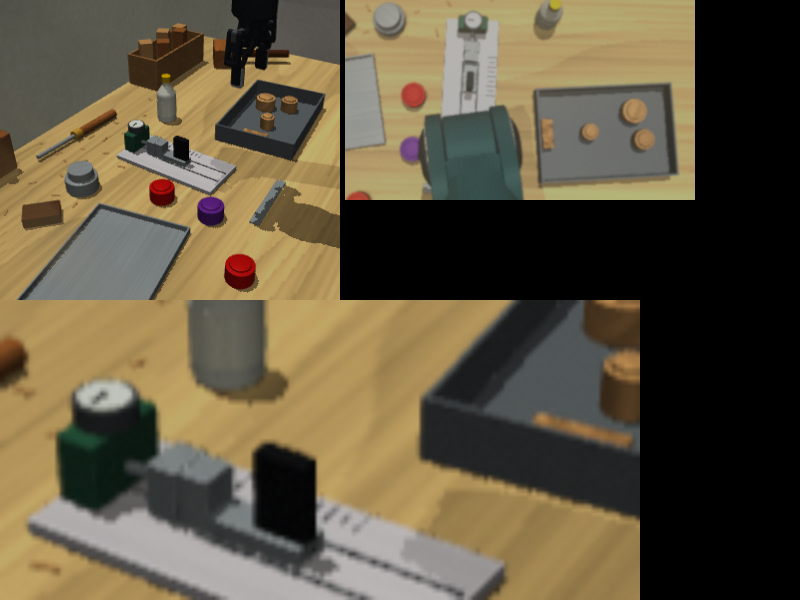

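The picture shows three feet upright in the tote at top-inset (634,110), (644,140) and (590,131). The caliper is shut at (190,475), the tray is empty, and the bystanders and look-alikes are in place.

```bash
python3 -c "
from rig import arm
print(arm.job_done())"
```

```text
the job is handed in; nothing more can be done
None
```

The job is handed in: foot50, foot42 and foot34 (foot58 was absent) were gauged in that order at about 4 mm of anvil travel for over a second each, all three stand upright in the tote, and the empty caliper is fully shut.

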